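# Find and lock the full sharps boxes

## Task

Two of the identical yellow sharps boxes are full: lift the boxes in turn to find the two heavy ones. Lock each full one in the ratchet press - lay it between jaw and anvil with its red bolt towards the jaw, pump the trigger until the bolt is fully home, press the red release so that the jaw springs right back - and stand it upright, flat on the floor of the grey tray. Leave the light ones unlocked, standing upright on the worktop, and do not disturb the other things; a bolt may be driven only in the press.

Things in the scene. Friction and masses are not known exactly. Their poses are not given: they have to be found in the camera images.
- box_a: closed yellow sharps box, blue lid, 56 wide (x) x 100 long (y) x 62 mm high; origin under its centre, z up. Grip the yellow body (50 mm high; the lid is narrower) across its width, 25 to 50 mm up. A red locking bolt sticks out at its -y end, 30 mm up. All look alike, weight low down; a part-used one weighs about 0.2 kg, a full one about 0.7 kg. May be absent (None)
- bolt_a (a joint): locking bolt of box_a, a 26 x 14 mm red button: 0 = out (14 mm proud of the box's -y end), 0.012 m = driven fully home (2 mm proud), where it stays. It moves to the box's +y and is stiff, about 15 N
- box_b: closed yellow sharps box, blue lid, 56 wide (x) x 100 long (y) x 62 mm high; origin under its centre, z up. Grip the yellow body (50 mm high; the lid is narrower) across its width, 25 to 50 mm up. A red locking bolt sticks out at its -y end, 30 mm up. All look alike, weight low down; a part-used one weighs about 0.2 kg, a full one about 0.7 kg. May be absent (None)
- bolt_b (a joint): locking bolt of box_b, a 26 x 14 mm red button: 0 = out (14 mm proud of the box's -y end), 0.012 m = driven fully home (2 mm proud), where it stays. It moves to the box's +y and is stiff, about 15 N
- box_c: closed yellow sharps box, blue lid, 56 wide (x) x 100 long (y) x 62 mm high; origin under its centre, z up. Grip the yellow body (50 mm high; the lid is narrower) across its width, 25 to 50 mm up. A red locking bolt sticks out at its -y end, 30 mm up. All look alike, weight low down; a part-used one weighs about 0.2 kg, a full one about 0.7 kg. May be absent (None)
- bolt_c (a joint): locking bolt of box_c, a 26 x 14 mm red button: 0 = out (14 mm proud of the box's -y end), 0.012 m = driven fully home (2 mm proud), where it stays. It moves to the box's +y and is stiff, about 15 N
- box_d: closed yellow sharps box, blue lid, 56 wide (x) x 100 long (y) x 62 mm high; origin under its centre, z up. Grip the yellow body (50 mm high; the lid is narrower) across its width, 25 to 50 mm up. A red locking bolt sticks out at its -y end, 30 mm up. All look alike, weight low down; a part-used one weighs about 0.2 kg, a full one about 0.7 kg. May be absent (None)
- bolt_d (a joint): locking bolt of box_d, a 26 x 14 mm red button: 0 = out (14 mm proud of the box's -y end), 0.012 m = driven fully home (2 mm proud), where it stays. It moves to the box's +y and is stiff, about 15 N
- press: fixed hand ratchet press, base 96 (x) x 370 (y) x 8 mm; origin under its centre, z up. White head at the -y end, 68 mm high; white anvil at the +y end, 60 mm high, face at y = +150 mm. Between them the steel bed, 8 mm high: a box stands on it with its y along the press's +y, bolt towards the jaw, between two rails 68 mm apart (y = +31 to +149 mm), 10 mm higher than the bed
- press_bed (a point): point on top of the bed (8 mm above the worktop), under the centre of a box that touches the anvil; 100 mm to the press's +y from its origin. Axes as the press
- jaw (a joint): travel of the steel jaw towards the anvil (press +y), m: 0 = fully back (face at the press's y = +5 mm), at most 0.055. It meets the bolt of a box lying against the anvil at about 0.031 and has it home at about 0.043. A weak spring draws it back; the ratchet holds it in steps of 10 mm
- trigger (a joint): trigger lever on top of the head, rad: 0 = up, 0.35 = fully down; springs up by itself. Turns about a pin across the head (press y = -60, z = 84 mm). A full stroke advances the jaw one 10 mm tooth; let it come fully up between strokes. Takes 3 N idle, 10 to 15 N when driving a bolt; it stops short once the bolt is home against the anvil: push no harder than about 25 N
- trigger_pad (a point): centre of the top of the black pad (44 x 40 mm) at the end of the trigger lever, 110 mm from the pin; moves with it: about 127 mm above the worktop when up, 90 mm when down. Push it straight down with the closed fingers
- release (a joint): red release button, m: 0 = up, 0.0125 = fully down (about 5 N); springs back. Held fully down with the trigger up it frees the jaw, which springs back to 0 in about 1 s. It bobs by some 5 mm as the ratchet clicks
- release_top (a point): centre of the top of the round red release button, 24 mm across, on the head near the jaw, 84 mm above the worktop when up
- tray: fixed grey open tray, 170 (its x) x 210 (its y) x 25 mm outside, walls and floor about 4 mm; origin at the centre of its underside. Holds two boxes side by side, long axis along its x, at its y = +50 and -50 mm
- canister: bystander: steel swab canister, 68 mm across, 86 mm high, origin under its centre
- gauze_1: bystander: flat gauze pouch 60 x 88 x 9 mm, origin under its centre
- gauze_2: bystander: flat gauze pouch 60 x 88 x 9 mm, origin under its centre
- gallipot: bystander: small steel cup 63 mm across, 38 mm high, origin under its centre

How it is judged:
On the way, in this order (a step that is already met when the one before it is completed fails the run):
1. the jaw has been pumped forward two teeth and stays there with the trigger up (value of joint jaw above 0.016 m and value of joint trigger below 0.06 rad), for 0.1 s.
2. a full box lies in the press with its bolt driven home by the jaw (((horizontal distance between box_b and press_bed below 0.03 m and value of joint bolt_b above 0.0105 m and value of joint jaw above 0.033 m) or (horizontal distance between box_d and press_bed below 0.03 m and value of joint bolt_d above 0.0105 m and value of joint jaw above 0.033 m))), for 0.1 s.
3. the jaw has been released and is back (value of joint jaw below 0.004 m), for 0.2 s.
4. the other full box lies in the press with its bolt driven home by the jaw, the first being locked (value of joint each of bolt_b, bolt_d above 0.0105 m and value of joint jaw above 0.033 m and horizontal distance between any of box_b, box_d and press_bed below 0.03 m), for 0.1 s.
5. the jaw has been released again and is back (value of joint jaw below 0.004 m), for 0.2 s.
At the end, for the whole second after the job is handed in: Every full box stands upright (within 0.12 rad) on the floor of the grey tray with its bolt home (over 10.5 of 12 mm); the jaw is back (under 4 mm); every part-used box stands upright on the worktop, bolt out (under 4 mm); all at rest (value of joint each of jaw, bolt_a, bolt_c below 0.004 m and value of joint each of bolt_b, bolt_d above 0.0105 m and x of box_b in the frame of tray between -0.08 and 0.08 m and y of box_b in the frame of tray between -0.1 and 0.1 m and z of each of box_b, box_d in the frame of tray below 0.012 m and angle between each of box_b, box_d, box_a, box_c's own z axis and vertical below 0.12 rad and linear speed of each of box_b, box_d, box_a, box_c below 0.02 m/s and x of box_d in the frame of tray between -0.08 and 0.08 m and y of box_d in the frame of tray between -0.1 and 0.1 m and height (world z) of each of box_a, box_c below 0.003 m); the robot touches nothing.
It fails at once if the bolt of a part-used box is driven in (value of joint any of bolt_a, bolt_c above 0.006 m).
It fails at once if the bolt of a full box is driven away from the press, or a box is taken away with its bolt part driven ((value of joint bolt_b between 0.005 and 0.0095 m and horizontal distance between box_b and press_bed above 0.08 m) or (value of joint bolt_d between 0.005 and 0.0095 m and horizontal distance between box_d and press_bed above 0.08 m)).
It fails at once if a bystander is pushed more than 3 cm (distance of any of canister, gauze_1, gauze_2, gallipot from where it was at the start of the episode above 0.03 m).
Of box_a, box_c only 1 to 2 are there at a start; the rules pass over those that are not, and their reading is None.
At some moment in a run one of box_a, box_b, box_c, box_d may be knocked a few centimetres aside while the robot is not near it.
Once in a run the grip may slacken for a moment while it holds something.
It also fails if it takes over 208 s, if anything falls off the work surface, if the arm or the gripper's body presses on something with over 40 N, if the wrist force passes 120 N, or if a joint passes its speed limit or range.

## Robot

A 7-joint arm with a two-finger parallel gripper is mounted at the origin on a cart in front of the work surface, level with it; the furniture and walls round the work are solid. World frame = base frame: x ahead of the robot, y to its left, z up, the work surface at z = 0. Lengths are in m, angles in rad, forces in N, time in s.
With the tool pointing down it reaches from about 0.425 to 0.825 m from the base axis. Payload 3.6 kg.
Tool frame: the origin (TCP) lies midway between the tips of the shut fingers; the grasp point (between the pads) lies 19 mm behind it; z points along the fingers, y is the line along which they close (so a half turn about z gives the same grasp; the last joint's range is limited). The gripper opens to 93 mm and grips with 3 to 60 N. Pads are 15 mm wide; open, the fingers measure 128 mm over their backs; the gripper's body (75 mm by 188 mm) begins 65 mm behind the grasp point.
Start: joints at [-1.331, 0.615, -0.013, 1.423, 0.008, 1.103, -0.04], TCP at [0.171, 0.627, 0.219] pointing down, gripper open.
Joint ranges: [-3.12, 3.12], [-0.3, 2.06], [-1.34, 1.32], [0.26, 2.42], [-1.36, 4.5], [0.01, 1.98], [-2.84, 2.84]. Speed limits (rad/s): [2.79, 2.79, 3.14, 3.14, 3.14, 3.14, 3.14].

## Interface

Orientations are given as a 3x3 rotation matrix whose columns are the frame's x, y, z axes.
In Python, from cell import arm gives the robot as it stands.
- The arm moves only by the shell command python3 inch.py 'ROWS' [OPENING] [FORCE]. ROWS is a JSON list of rows, 1 to 10 of them, each an object with the fields pos (a list: dx, dy, dz in mm), turn_vec (a list: a rotation vector rx, ry, rz in units of 0.2 rad); a field left out counts as zero; each row is the pose to reach, as a shift and turn from the pose commanded when the command began, along the tool's axes at that moment; what a row does not reach only later rows make up. A row lasts 1/10 s, in which the tool goes at most 0.05 m and 0.15 rad, less where a joint would pass 70% of its speed; a pose out of reach is approached as far as the arm can. OPENING is the finger opening in m, set as the command begins (- or left out keeps the last). The fingers move at their own pace and stop on an object; FORCE is the grip in N (left out, the last holds). Time passes only in rows, so rows that do not move let the fingers close. It prints the time, the measured TCP pose, the force, the opening and the grip force at its end. Input that does not fit is refused with a message, and nothing moves.
- arm.sense(): the state, without advancing time (a new reading comes with each control period).
- arm.get_image(name): name is "scene" or "top" or "wrist"; returns a dict with "image" (384x512x3 uint8, red, green, blue), "fovy" (degrees; the focal length in pixels is half the picture's height over the tangent of half this angle, whatever the lens; pixels are square), "cx", "cy" (the principal point, pixels), "D" ([k1, k2, p1, p2, k3] as OpenCV has them; the pictures are not rectified), "R" (3x3) and "t" (3): a world point X has camera coordinates R X + t. Camera axes: x right, y down, z forward; pixel columns grow to the right and rows downward; lengths in m; the calibration is good to about 2 mm. A picture is of the moment at which its call begins. There is no depth.
- arm.finish_job(): hands the job in; it is judged then, once.
The state is a dict: "t": time; "joints": joint angles; "qvel": joint speeds; "tau": joint torques, N m; "tool_pos": TCP position; "tool_rot": TCP orientation; "contact_force": force on the tool from outside, world axes, zero at the start; "ft_torque": the same for the moment, N m; "width": finger opening in m; "finger_force": force on a finger pad.
Only numpy, scipy, OpenCV 4.12 (cv2) and the standard library are available. Lean on these libraries where they do the work, as an engineer would, in place of code of your own. Each camera call takes 0.05 s, during which the arm holds its last target. There are 200 camera calls.

## Working session

There is one attempt and no reset: what is moved stays moved. The work goes in short steps, Python scripts to look and compute and a shell command to move; the robot and the scene stay as the last step left them, time stands still between calls to the robot, and variables do not carry over. Pictures are saved under pics/ and viewed, at most 14 in all, crops included, and the job is handed in when it is done.

```bash
ls; mkdir -p pics; cat > h.py <<'E'
import numpy as np, cv2
from cell import arm
def grab(n):
    d=arm.get_image(n); f=192/np.tan(np.radians(d['fovy'])/2)
    d['K']=np.array([[f,0,d['cx']],[0,f,d['cy']],[0,0,1.]]); d['R']=np.array(d['R']); d['t']=np.array(d['t']); d['D']=np.array(d['D'],float); return d
def ray(d,uv,z):
    uv=np.array(uv,float).reshape(-1,1,2)
    p=cv2.undistortPoints(uv,d['K'],d['D']).reshape(-1,2)
    v=np.c_[p,np.ones(len(p))]@d['R']; c=-d['R'].T@d['t']
    return c+v*((z-c[2])/v[:,2])[:,None]
def proj(d,X):
    return cv2.projectPoints(np.array(X,float).reshape(-1,1,3),cv2.Rodrigues(d['R'])[0],d['t'],d['K'],d['D'])[0].reshape(-1,2)
def save(d,fn): cv2.imwrite('pics/'+fn,d['image'][:,:,::-1])
E
python3 - <<'E'
from h import *
for n in ['top','scene','wrist']:
    d=grab(n); save(d,n+'1.png'); print(n,d['fovy'],-d['R'].T@d['t'],d['R'][2])
    np.savez('pics/'+n+'1.npz',**{k:d[k] for k in ['image','K','D','R','t']})
s=arm.sense(); print({k:np.round(v,3).tolist() for k,v in s.items()})
E
```

```text
cell.py
inch.py
pics
top 44.983402131810934 [0.28698571 0.00535812 1.36307557] [ 0.14641452 -0.00982773 -0.98917451]
scene 45.79448371403715 [-0.33081554  0.8420302   1.19915208] [ 0.50746534 -0.54128066 -0.67044327]
wrist 65.55714828501056 [0.10521793 0.64568317 0.38342611] [ 0.24000537 -0.06725473 -0.96843907]
{'t': 0.15, 'joints': [-1.332, 0.616, -0.013, 1.425, 0.008, 1.103, -0.04], 'qvel': [-0.0, -0.003, 0.002, -0.006, -0.0, 0.0, 0.0], 'tau': [0.0, -45.935, 0.21, -16.594, -0.061, 0.018, 0.0], 'tool_pos': [0.171, 0.627, 0.218], 'tool_rot': [[-0.965, 0.263, -0.0], [0.263, 0.965, -0.002], [-0.0, -0.002, -1.0]], 'contact_force': [0.005, 0.567, 0.119], 'ft_torque': [0.002, 0.026, 0.019], 'finger_force': 0.0, 'width': 0.093}
```
View pics/top1.png

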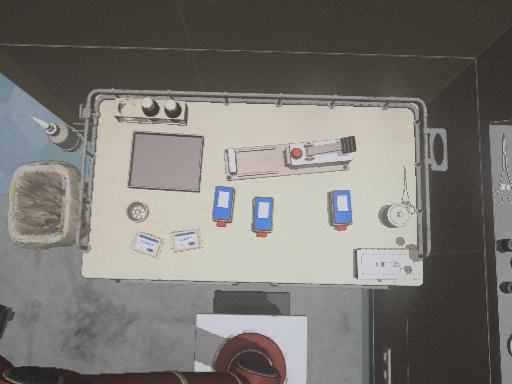

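View pics/scene1.png

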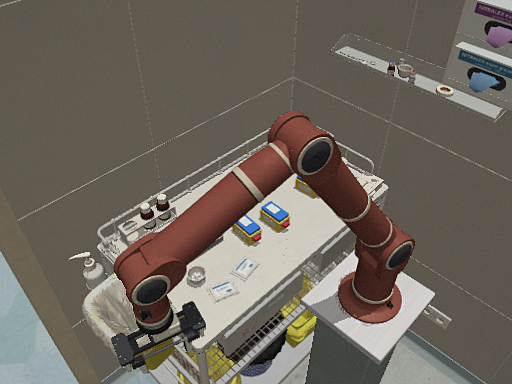

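The top view shows three boxes with lids at (224,204), (263,214) and (342,208), bolts facing the robot. The press runs from its anvil at (232,160) to the pad at (348,145), with the release at (297,153). The tray is at (166,162). The scene view is mostly blocked by the arm.

```bash
cat >> h.py <<'E'
def blobs(d,kind,amin=30):
    hsv=cv2.cvtColor(np.ascontiguousarray(d['image']),cv2.COLOR_RGB2HSV); h,s,v=[hsv[...,i].astype(int) for i in range(3)]
    m={'blue':(h>100)&(h<130)&(s>130)&(v>60),'red':((h<6)|(h>172))&(s>150)&(v>90),'yel':(h>18)&(h<32)&(s>130)&(v>90),'black':v<45}[kind].astype(np.uint8)
    m=cv2.morphologyEx(m,cv2.MORPH_CLOSE,np.ones((9,9)) if kind=='blue' else np.ones((3,3)))
    c,_=cv2.findContours(m,cv2.RETR_EXTERNAL,cv2.CHAIN_APPROX_NONE)
    return [x.reshape(-1,2) for x in c if cv2.contourArea(x)>=amin]
def rect(d,c,z):
    P=ray(d,c,z)[:,:2]; (x,y),(w,h),a=cv2.minAreaRect((P*1000).astype(np.float32))
    if w<h: a+=90; w,h=h,w
    return np.round([x/1000,y/1000,w/1000,h/1000,(a+90)%180-90],4)   # a = long-axis heading, deg
def boxes(d):
    for c in blobs(d,'blue',60): print('lid',c.mean(0).round(),rect(d,c,.062))
    for c in blobs(d,'red',6): print('red',c.mean(0).round(),rect(d,c,.037))
E
python3 - <<'E'
from h import *
d=dict(np.load('pics/top1.npz'))
boxes(d)
b=[c for c in blobs(d,'red',6)]
for c in b:print('rel',c.mean(0),ray(d,c.mean(0),.084))
for c in blobs(d,'black',60): print('blk',c.mean(0),rect(d,c,.127),len(c))
P=[(229,150),(236,149),(235,173),(227,174)]
print('anvil',ray(d,P,.06).round(3))
print('tray',ray(d,[(133,133),(204,136),(199,191),(129,187)],.025).round(3))
print('byst',ray(d,[(137,212),(147,243),(186,240),(397,215)],.02).round(3))
im=d['image'][90:290,70:430][:,:,::-1]; cv2.imwrite('pics/c.png',cv2.resize(im[:160],None,fx=2.2,fy=2.2,interpolation=cv2.INTER_CUBIC))
im=d['image'][120:245,200:370][:,:,::-1]; cv2.imwrite('pics/c.png',cv2.resize(im,None,fx=4.6,fy=4.6,interpolation=cv2.INTER_CUBIC))
E
```

```text
lid [263. 214.] [ 0.4357 -0.0209  0.0909  0.0452  1.1622]
lid [346. 206.] [ 0.4603 -0.2508  0.0887  0.0367  1.5138]
lid [223. 203.] [ 0.462   0.0933  0.0909  0.046  -4.4011]
blk [ 74.84693878 378.54081633] [-5.30000e-03  4.44400e-01  7.17000e-02  2.69000e-02 -8.85633e+01] 98
blk [ 32.33552632 372.75      ] [1.0000e-03 5.6420e-01 1.4710e-01 4.4800e-02 8.3571e+01] 152
anvil [[0.616 0.081 0.06 ]
 [0.619 0.061 0.06 ]
 [0.549 0.062 0.06 ]
 [0.545 0.085 0.06 ]]
tray [[0.669 0.37  0.025]
 [0.665 0.159 0.025]
 [0.5   0.167 0.025]
 [0.506 0.371 0.025]]
byst [[ 0.434  0.345  0.02 ]
 [ 0.345  0.31   0.02 ]
 [ 0.356  0.199  0.02 ]
 [ 0.445 -0.414  0.02 ]]
```

View pics/c.png

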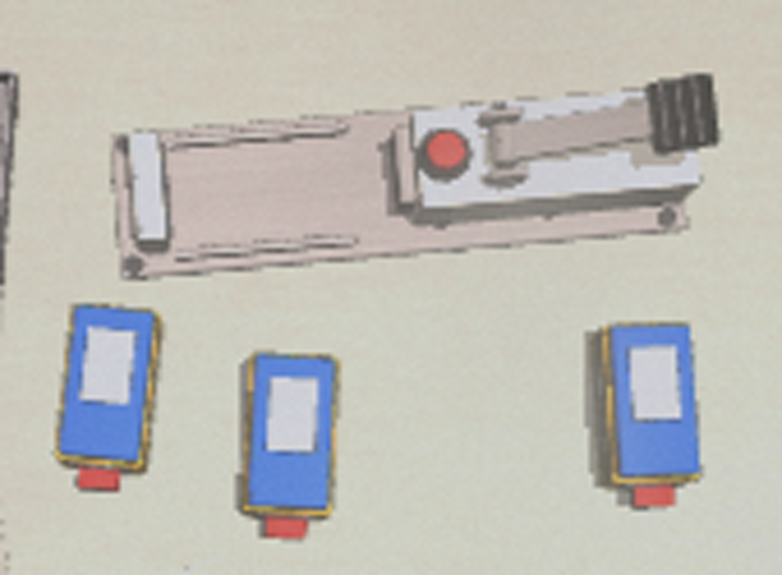

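The crop shows the anvil top corners at about (130,133), (157,132), (168,240) and (140,243), the release at (446,152), and the pad corners at (647,85), (712,75), (718,143) and (657,152). Next I'll turn these into the press frame.

```bash
sed -i 's/(s>150)&(v>90)/(s>110)\&(v>90)/' h.py; cat >> h.py <<'E'
def go(x,y,z,head):
    "tool-axis shift and turn to reach (x,y,z), tool down, tool x heading head (deg)"
    s=arm.sense(); R=np.array(s['tool_rot']); c,q=np.cos(np.radians(head)),np.sin(np.radians(head))
    T=np.array([[c,q,0],[q,-c,0],[0,0,-1]]); 
    r=cv2.Rodrigues(R.T@T)[0].ravel()
    print('d',(R.T@(np.array([x,y,z])-s['tool_pos'])).round(3),'r',r.round(3),'| f',np.round(s['contact_force'],1),'w',round(s['width'],4),'t',round(s['t'],2))
E
python3 - <<'E'
from h import *
d=dict(np.load('pics/top1.npz'))
boxes(d)
c=lambda L:[(x/4.6+200-.4,y/4.6+120-.4) for x,y in L]
A=ray(d,c([(130,133),(157,132),(168,240),(140,243)]),.06); print('anv',A.round(3),A.mean(0))
r=ray(d,c([(446,152)]),.084)[0];p=ray(d,c([(647,85),(712,75),(718,143),(657,152)]),.127); print('rel',r,'pad',p.round(3),p.mean(0))
B=ray(d,c([(113,135),(122,278),(690,228)]),.008); print('base',B.round(3))
v=A.mean(0)-p.mean(0); print('hd',np.degrees(np.arctan2(v[1],v[0])),np.linalg.norm(v[:2]))
v=B[1]-B[2]; print('hd',np.degrees(np.arctan2(v[1],v[0])),np.linalg.norm(v[:2]))
go(.436,-.021,.2,0)
E
```

```text
lid [263. 214.] [ 0.4357 -0.0209  0.0909  0.0452  1.1622]
lid [346. 206.] [ 0.4603 -0.2508  0.0887  0.0367  1.5138]
lid [223. 203.] [ 0.462   0.0933  0.0909  0.046  -4.4011]
red [  3. 382.] [-4.35000e-02  6.75600e-01  1.95000e-02  5.20000e-03 -8.84667e+01]
red [256. 378.] [-1.99000e-02 -9.60000e-03  9.57000e-02  2.62000e-02  7.55835e+01]
red [262. 234.] [ 3.7800e-01 -1.9900e-02  2.2900e-02  1.1400e-02 -8.8604e+01]
red [342. 228.] [ 4.02400e-01 -2.47800e-01  2.04000e-02  8.60000e-03 -8.85734e+01]
red [221. 224.] [ 4.05100e-01  9.82000e-02  2.30000e-02  8.60000e-03 -8.85365e+01]
red [296. 152.] [ 6.21200e-01 -1.15700e-01  1.92000e-02  1.88000e-02 -4.32207e+01]
anv [[0.62  0.085 0.06 ]
 [0.621 0.068 0.06 ]
 [0.553 0.059 0.06 ]
 [0.55  0.076 0.06 ]] [0.58607163 0.07177439 0.06      ]
rel [ 0.60746624 -0.11159316  0.084     ] pad [[ 0.641 -0.228  0.127]
 [ 0.649 -0.267  0.127]
 [ 0.607 -0.27   0.127]
 [ 0.6   -0.234  0.127]] [ 0.62417096 -0.24955839  0.127     ]
base [[ 0.632  0.099  0.008]
 [ 0.537  0.09   0.008]
 [ 0.58  -0.278  0.008]]
hd 96.76179645160136 0.32358355377550285
hd 96.6543747614312 0.37016368912685177
d [-0.426 -0.555  0.019] r [-0.     0.003  2.876] | f [0.  0.6 0.1] w 0.0932 t 0.15
```

```bash
python3 -c "
from h import *
go(.462,.093,.16,-4.5)"
```

```text
d [-0.421 -0.438  0.059] r [-0.     0.003  2.954] | f [0.  0.6 0.1] w 0.0932 t 0.15
```

The manual's scale: shifts go in mm and turns go in units of 0.2 rad. Converting my numbers, -0.41 m is -410, -0.4 m is -400, 1.5 rad is 7.5.

```bash
python3 inch.py '[{"pos": [-40,-40,0],"turn_vec": [0,0,0.75]},{"pos": [-80,-90,0],"turn_vec": [0,0,1.5]},{"pos": [-120,-130,0],"turn_vec": [0,0,2.25]},{"pos": [-160,-170,0],"turn_vec": [0,0,3]},{"pos": [-200,-210,0],"turn_vec": [0,0,3.75]},{"pos": [-240,-250,0],"turn_vec": [0,0,4.5]},{"pos": [-280,-290,0],"turn_vec": [0,0,5.25]},{"pos": [-320,-330,0],"turn_vec": [0,0,6]},{"pos": [-360,-370,0],"turn_vec": [0,0,6.75]},{"pos": [-400,-410,0],"turn_vec": [0,0,7.5]}]' 0.085 20; python3 -c "
from h import *
go(.462,.093,.16,-4.5); print(arm.sense()['joints'])"
```

```text
t: 1.15
tool_pos: [0.4132, 0.1882, 0.2188]
tool_rot: [[0.199, 0.98, 0.0], [0.98, -0.199, 0.0], [0.001, 0.0, -1.0]]
contact_force: [1.1, -0.5, -0.4]
width: 0.0849
finger_force: 0.0
d [-0.084  0.067  0.059] r [-0.    -0.     1.449] | f [ 1.1 -0.5 -0.4] w 0.0849 t 1.15
[-0.81569051  0.33701502  0.45683101  1.97177556 -0.19190496  0.87396297
 -0.45798283]
```

Converted, -0.084 m is -84, -0.08 m is -80, 1.45 rad is 7.25.

```bash
python3 inch.py '[{"pos": [-20,10,0],"turn_vec": [0,0,0.75]},{"pos": [-30,20,10],"turn_vec": [0,0,1.5]},{"pos": [-40,30,20],"turn_vec": [0,0,2.25]},{"pos": [-50,40,30],"turn_vec": [0,0,3]},{"pos": [-60,50,40],"turn_vec": [0,0,3.75]},{"pos": [-70,60,50],"turn_vec": [0,0,4.5]},{"pos": [-80,65,59],"turn_vec": [0,0,5.25]},{"pos": [-84,67,59],"turn_vec": [0,0,6]},{"pos": [-84,67,59],"turn_vec": [0,0,6.75]},{"pos": [-84,67,59],"turn_vec": [0,0,7.25]}]'; python3 - <<'E'
from h import *
go(.462,.093,.023,-4.5); print(arm.sense()['joints'])
d=grab('wrist'); save(d,'w2.png'); boxes(d)
d=grab('top'); boxes(d)
E
```

```text
t: 2.15
tool_pos: [0.462, 0.0944, 0.1594]
tool_rot: [[0.997, -0.079, -0.001], [-0.079, -0.997, -0.0], [-0.001, 0.0, -1.0]]
contact_force: [0.3, 0.4, 0.7]
width: 0.0848
finger_force: 0.0
d [0.    0.001 0.136] r [ 0.     0.001 -0.001] | f [0.3 0.4 0.7] w 0.0848 t 2.15
[-0.79340456  0.53359604  0.81341832  2.01342684 -0.53098076  0.81739206
 -1.32263977]
lid [386. 204.] [ 0.4378 -0.0221  0.091   0.0483 -1.4552]
lid [260. 191.] [ 0.4648  0.0908  0.0902  0.0465 -4.0969]
red [260. 243.] [4.04100e-01 9.53000e-02 2.30000e-02 3.40000e-03 8.54273e+01]
red [508.   3.] [ 6.16100e-01 -1.45200e-01  7.40000e-03  6.70000e-03  8.87459e+01]
lid [222. 213.] [ 4.3240e-01  9.6100e-02  4.7900e-02  3.4000e-02 -8.7798e+01]
lid [263. 214.] [ 0.4357 -0.0209  0.0909  0.0452  1.1622]
lid [348. 206.] [ 0.4606 -0.2587  0.0888  0.0227 -0.13  ]
red [230. 381.] [-2.20000e-02  5.97000e-02  4.65000e-02  1.84000e-02 -8.87631e+01]
red [280. 377.] [-0.0125 -0.077   0.0316  0.0192  0.9759]
red [260. 376.] [-1.3900e-02 -2.1500e-02  5.5200e-02  1.7800e-02  4.3029e+01]
red [181. 368.] [7.40000e-03 1.95100e-01 2.08000e-01 8.0
[... 232 characters left out ...]
ed [262. 234.] [ 3.7800e-01 -1.9900e-02  2.2900e-02  1.1400e-02 -8.8604e+01]
red [342. 228.] [ 4.02400e-01 -2.47800e-01  2.04000e-02  8.60000e-03 -8.85734e+01]
red [221. 223.] [4.05000e-01 9.84000e-02 2.43000e-02 1.17000e-02 8.43199e+01]
red [188. 208.] [ 4.45400e-01  1.96100e-01  1.90000e-02  9.10000e-03 -1.57617e+01]
red [185. 201.] [ 4.677e-01  2.058e-01  1.550e-02  9.700e-03 -1.905e+01]
red [216. 186.] [  0.5121   0.1205   0.0588   0.0215 -18.2311]
red [182. 173.] [ 5.47200e-01  2.16500e-01  5.14000e-02  1.77000e-02 -2.79475e+01]
red [207. 165.] [5.76200e-01 1.45000e-01 6.36000e-02 1.76000e-02 6.94215e+01]
red [296. 152.] [ 6.21200e-01 -1.15700e-01  1.92000e-02  1.88000e-02 -4.32207e+01]
```

View pics/w2.png

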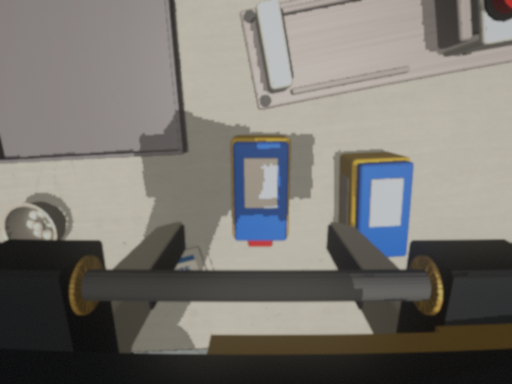

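The wrist view shows the target box centred at (260,191), between the fingers, with the neighbouring box clear at (386,204). I'll descend and lift.

Converted, 0.136 m is 136, 0.001 m is 1.

```bash
python3 inch.py '[{"pos": [1,1,40]},{"pos": [1,1,80]},{"pos": [1,1,110]},{"pos": [1,1,136]},{"pos": [1,1,136]}]'; python3 inch.py '[{},{},{},{},{}]' 0.03 30;  python3 inch.py '[{"pos": [0,0,-10]},{"pos": [0,0,-20]},{"pos": [0,0,-30]},{"pos": [0,0,-30]},{"pos": [0,0,-30]}]'
```

```text
t: 2.75
tool_pos: [0.4609, 0.0934, 0.0213]
tool_rot: [[0.997, -0.072, -0.006], [-0.072, -0.997, -0.0], [-0.006, 0.001, -1.0]]
contact_force: [-0.5, -0.1, -0.1]
width: 0.0848
finger_force: 0.0
t: 3.25
tool_pos: [0.4641, 0.0913, 0.0248]
tool_rot: [[0.997, -0.075, 0.003], [-0.075, -0.997, -0.003], [0.003, 0.002, -1.0]]
contact_force: [-0.4, -4.9, 6.8]
width: 0.0556
finger_force: 30.0
t: 3.75
tool_pos: [0.463, 0.094, 0.0538]
tool_rot: [[0.997, -0.073, 0.0], [-0.073, -0.997, 0.0], [0.0, -0.0, -1.0]]
contact_force: [0.0, 0.3, -7.8]
width: 0.0557
finger_force: 30.0
```

Wrist force of -7.8 N means this box is full. I'll carry it to the press.

Converted, -0.08 m is -80, -0.06 m is -60.

```bash
python3 inch.py '[{"pos": [0,0,-30]},{"pos": [0,0,-60]},{"pos": [0,0,-80]}]' - 40; python3 -c "
from h import *
go(.5945,.009,.135,96.7); print(arm.sense()['joints'])"
```

```text
t: 4.05
tool_pos: [0.4631, 0.0933, 0.1347]
tool_rot: [[0.997, -0.074, 0.0], [-0.074, -0.997, -0.0], [0.0, 0.0, -1.0]]
contact_force: [-0.2, 0.1, -7.7]
width: 0.0561
finger_force: 40.0
d [ 0.137  0.074 -0.   ] r [ 0.    -0.    -1.762] | f [-0.2  0.1 -7.7] w 0.0561 t 4.05
[-0.76169974  0.56944032  0.77752404  2.03951546 -0.57960483  0.76200381
 -1.27254322]
```

Converted, 0.137 m is 137, 0.13 m is 130, -1.4 rad is -7.

```bash
python3 inch.py '[{"pos": [10,6,0],"turn_vec": [0,0,-0.7]},{"pos": [25,14,0],"turn_vec": [0,0,-1.4]},{"pos": [40,22,0],"turn_vec": [0,0,-2.1]},{"pos": [55,30,0],"turn_vec": [0,0,-2.8]},{"pos": [70,38,0],"turn_vec": [0,0,-3.5]},{"pos": [85,46,0],"turn_vec": [0,0,-4.2]},{"pos": [100,54,0],"turn_vec": [0,0,-4.9]},{"pos": [115,62,0],"turn_vec": [0,0,-5.6]},{"pos": [130,70,0],"turn_vec": [0,0,-6.3]},{"pos": [137,74,0],"turn_vec": [0,0,-7]}]'; python3 inch.py '[{"turn_vec": [0,0,-0.6]},{"turn_vec": [0,0,-1.2]},{"turn_vec": [0,0,-1.8]},{"turn_vec": [0,0,-1.8]},{"turn_vec": [0,0,-1.8]}]'; python3 - <<'E'
from h import *
go(.5945,.009,.033,96.7); print(arm.sense()['joints'])
d=grab('wrist'); save(d,'w3.png'); boxes(d)
d=grab('top'); save(d,'t3.png'); boxes(d)
E
```

```text
t: 5.05
tool_pos: [0.5944, 0.0077, 0.1323]
tool_rot: [[0.239, 0.971, -0.002], [0.971, -0.239, -0.001], [-0.002, -0.001, -1.0]]
contact_force: [0.6, -0.7, -7.3]
width: 0.0559
finger_force: 40.0
t: 5.55
tool_pos: [0.5932, 0.0092, 0.1327]
tool_rot: [[-0.112, 0.994, -0.003], [0.994, 0.112, -0.0], [0.0, -0.003, -1.0]]
contact_force: [0.0, -0.0, -7.5]
width: 0.0555
finger_force: 40.0
d [-0.     0.002  0.1  ] r [-0.003 -0.    -0.005] | f [ 0.  -0.  -7.5] w 0.0555 t 5.55
[-0.19669983  0.63011275  0.23375152  1.69935375 -0.18484526  0.83641614
  0.2301527 ]
lid [256. 318.] [ 0.6063 -0.1001  0.0873  0.035   6.5019]
lid [ 70. 214.] [ 0.4387 -0.0223  0.0928  0.0497 -1.7545]
lid [256. 215.] [ 5.9560e-01 -6.0000e-03  8.8000e-02  8.7700e-02 -8.3531e+01]
lid [264. 213.] [ 0.4344 -0.0196  0.0882  0.0479  1.1622]
lid [348. 206.] [ 0.4607 -0.2584  0.0889  0.0189  3.8097]
red [280. 378.] [-1.40000e-02 -7.86000e-02  3.05000e-02  1.21000e-02  2.24345e+01]
red [225. 286.] [ 0.2403  0.0827  0.1269  0.0733 48.6765]
red [262. 234.] [ 3.78000e-01 -1.99000e-02  2.29000e-02  1.14000e-02 -8.85671e+01]
red [188. 245.] [0.3428 0.1954 0.0822 0.0283 2.5775]
red [342. 228.] [ 4.02400e-01 -2.47800e-01  2.04000e-02  8.60000e-03 -8.85734e+01]
red [221. 243.] [  0.3484   0.1005   0.1397   0.1392 -88.3562]
red [224. 209.] [ 4.48600e-01  9.11000e-02  4.04000e-02  1.45000e-02 -8.85212e+01]
red [234. 194.] [4.94000e-01 6.53000e-02 4.52000e-02 4.46000e-02 8.50927e+01]
red [297. 152.] [ 6.21200e-01 -1.15700e-01  2.06000e-02  1.81000e-02 -8.84159e+01]
red [274. 150.] [ 6.26400e-01 -4.98000e-02  2.66000e-02  1.16000e-02  1.21803e+01]
red [251. 115.] [ 0.7276  0.0222  0.1323  0.1193 -7.2021]
```

View pics/w3.png

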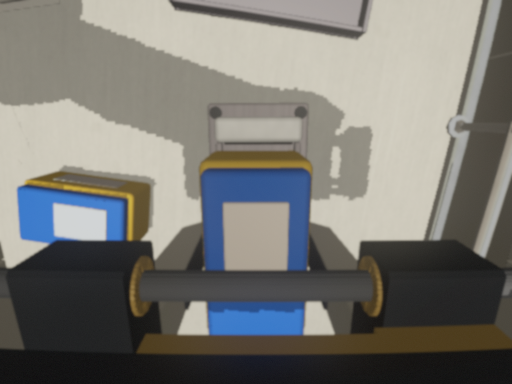

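The wrist view shows the held box lined up with the press. The anvil top runs from (216,118) to (302,142), with base bolts at (216,113) and (301,113).

```bash
python3 - <<'E'
from h import *
d=grab('wrist')
print(ray(d,[(216,142),(302,142),(216,118),(302,118)],.06).round(4))
print(ray(d,[(208,105),(308,105)],.008).round(4), ray(d,[(216,113),(301,113)],.010).round(4))
E
```

```text
[[0.5577 0.0563 0.06  ]
 [0.6255 0.064  0.06  ]
 [0.5561 0.0748 0.06  ]
 [0.6227 0.0824 0.06  ]]
[[0.5409 0.0851 0.008 ]
 [0.6344 0.0957 0.008 ]] [[0.5493 0.0786 0.01  ]
 [0.6286 0.0876 0.01  ]]
```

Converted, -0.004 m is -4, 0.003 m is 3.

```bash
python3 inch.py '[{"pos": [-4,3,30]},{"pos": [-4,3,60]},{"pos": [-4,3,80]},{"pos": [-4,3,90]},{"pos": [-4,3,95]},{"pos": [-4,3,98]},{"pos": [-4,3,98]}]'; python3 -c "
from h import *
go(.5965,.005,.033,96.5)"
```

```text
t: 6.4
tool_pos: [0.5979, 0.0057, 0.0372]
tool_rot: [[-0.115, 0.993, 0.001], [0.993, 0.115, 0.0], [-0.0, 0.001, -1.0]]
contact_force: [-4.2, 0.2, 0.1]
width: 0.0559
finger_force: 40.0
d [-0.001 -0.001  0.004] r [0.001 0.    0.001] | f [-4.2  0.2  0.1] w 0.0559 t 6.4
```

Converted, -0.004 m is -4, -0.002 m is -2.

```bash
python3 inch.py '[{"pos": [0,-2,0]},{"pos": [0,-4,0]},{"pos": [0,-4,2]},{"pos": [0,-4,2]}]'; python3 -c "
from h import *
go(.5965,.005,.033,96.5)"
```

```text
t: 6.8
tool_pos: [0.5974, 0.0056, 0.0373]
tool_rot: [[-0.115, 0.993, 0.008], [0.993, 0.115, 0.001], [-0.0, 0.008, -1.0]]
contact_force: [-0.5, 0.5, 11.2]
width: 0.0555
finger_force: 40.0
d [-0.    -0.001  0.004] r [0.008 0.    0.002] | f [-0.5  0.5 11.2] w 0.0555 t 6.8
```

Converted, -0.003 m is -3.

```bash
python3 inch.py '[{"pos": [0,0,-3]},{"pos": [0,0,-3]}]'; python3 - <<'E'
from h import *
go(.5965,.005,.033,96.5)
d=grab('wrist'); a=d['image'][60:384,130:390]
e=grab('scene'); P=proj(e,[[.596,.01,.03]])[0].astype(int); print(P)
b=e['image'][max(0,P[1]-50):P[1]+50,P[0]-60:P[0]+60]
A=cv2.resize(a,(385,480),interpolation=cv2.INTER_CUBIC);B=cv2.resize(b,(400,333),interpolation=cv2.INTER_CUBIC);B=np.vstack([B,np.zeros((147,400,3),np.uint8)])
cv2.imwrite('pics/p4.png',np.hstack([A,B])[:,:,::-1])
E
```

```text
t: 7.0
tool_pos: [0.5939, 0.0054, 0.0372]
tool_rot: [[-0.115, 0.993, 0.001], [0.993, 0.115, -0.0], [-0.0, 0.001, -1.0]]
contact_force: [0.9, 0.9, 1.1]
width: 0.0554
finger_force: 40.0
d [-0.001  0.003  0.004] r [0.001 0.    0.002] | f [0.9 0.9 1.1] w 0.0554 t 7.0
[236 199]
```

View pics/p4.png

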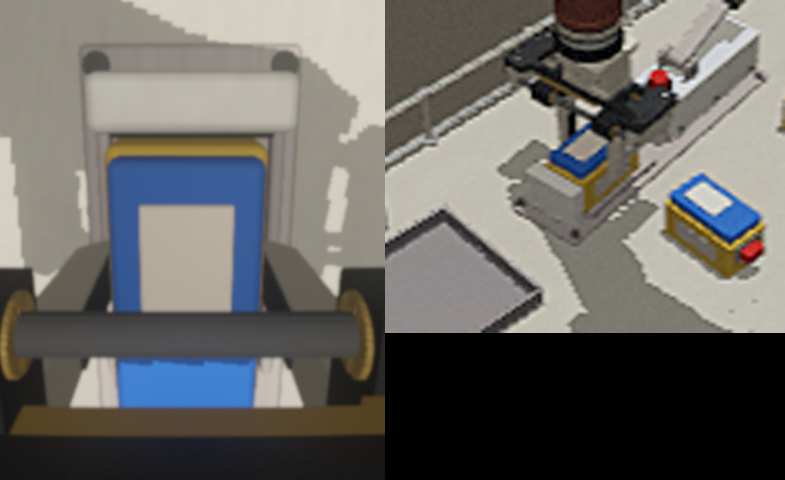

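The picture shows the box between the rails, square to the anvil with a gap of a few mm. I'll release it, retreat and check.

Converted, -0.15 m is -150, -0.11 m is -110.

```bash
python3 inch.py '[{},{},{},{"pos": [0,0,-30]},{"pos": [0,0,-70]},{"pos": [0,0,-110]},{"pos": [0,0,-150]},{"pos": [0,0,-150]}]' 0.075 40; python3 - <<'E'
from h import *
go(.607,-.1116,.2,96.5); print(arm.sense()['joints'])
d=grab('wrist'); save(d,'w5.png'); boxes(d)
E
```

```text
t: 7.9
tool_pos: [0.5978, 0.0048, 0.1928]
tool_rot: [[-0.114, 0.993, 0.013], [0.993, 0.114, 0.0], [-0.001, 0.013, -1.0]]
contact_force: [0.9, -0.1, 0.6]
width: 0.0753
finger_force: 0.0
d [-0.117 -0.004 -0.007] r [0.013 0.001 0.001] | f [ 0.9 -0.1  0.6] w 0.0753 t 7.9
[-0.20319217  0.56096603  0.25455641  1.63468186 -0.16522023  0.95391267
  0.22276571]
lid [ 97. 196.] [ 0.4385 -0.0221  0.0921  0.0481 -1.4832]
lid [250. 185.] [ 5.94900e-01  5.30000e-03  9.23000e-02  4.76000e-02 -8.34364e+01]
red [252. 305.] [ 0.6149 -0.1513  0.026   0.0144  6.057 ]
red [250. 234.] [ 6.0200e-01 -5.6100e-02  2.4300e-02  5.0000e-03  6.2606e+00]
```

View pics/w5.png

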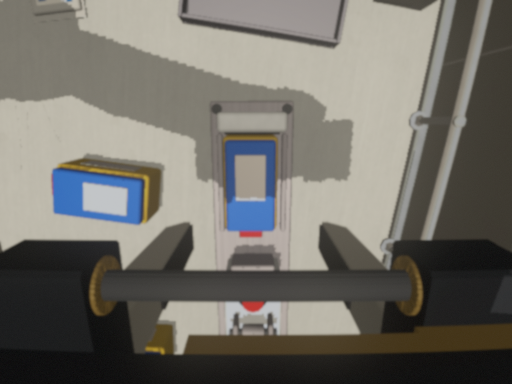

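The wrist view shows the box at (250,185) between the rails, bolt at (250,234) facing the jaw and the release at (252,305). Next I'll go above the pad with the fingers closed.

```bash
python3 inch.py '[{"pos": [-40,-5,10]},{"pos": [-80,-5,20]},{"pos": [-120,-5,25]},{"pos": [-160,-5,25]},{"pos": [-200,-5,25]},{"pos": [-230,-5,25]},{"pos": [-230,-5,25]}]' 0 10; python3 - <<'E'
from h import *
go(.626,-.253,.127,96.5); print(arm.sense()['joints'])
d=grab('wrist'); 
for c in blobs(d,'red',20): print(c.mean(0),ray(d,c.mean(0),.084),len(c))
save(d,'w6.png'); 
E
```

```text
t: 8.65
tool_pos: [0.6126, -0.2309, 0.1595]
tool_rot: [[-0.106, 0.994, -0.004], [0.994, 0.106, -0.004], [-0.004, -0.004, -1.0]]
contact_force: [-1.3, 0.1, -0.4]
width: 0.0235
finger_force: 0.0
d [-0.023  0.011  0.033] r [-0.004  0.004 -0.007] | f [-1.3  0.1 -0.4] w 0.0235 t 8.65
[ 0.18879058  0.6879549   0.24145149  1.48480292 -0.1757052   0.99230739
  0.57980212]
[268.46666667  55.07777778] [[ 0.61079007 -0.11534602  0.084     ]] 90
```

View pics/w6.png

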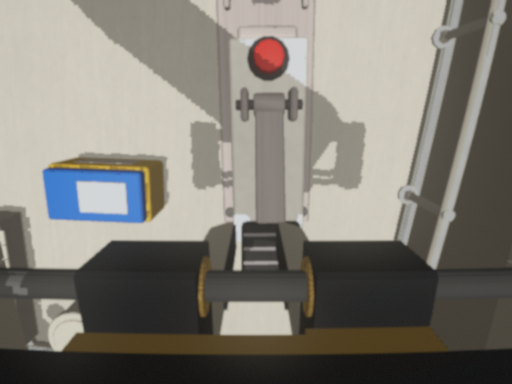

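The wrist view shows the release at (268,55), the lever running down to about (268,220), and the pad under the fingertips at about (261,250).

Converted, -0.022 m is -22, 0.02 m is 20.

```bash
python3 inch.py '[{"pos": [-10,5,0]},{"pos": [-22,11,0]},{"pos": [-22,11,10]},{"pos": [-22,11,20]}]'; python3 - <<'E'
from h import *
go(.626,-.253,.127,96.5)
d=grab('wrist'); im=d['image']
print(ray(d,[(243,236),(278,236),(260,236)],.122).round(4))
cv2.imwrite('pics/w7.png',cv2.resize(im[160:290,180:340],None,fx=4,fy=4)[:,:,::-1])
E
```

```text
t: 9.1
tool_pos: [0.6287, -0.2427, 0.1404]
tool_rot: [[-0.116, 0.993, -0.001], [0.993, 0.116, 0.001], [0.001, -0.001, -1.0]]
contact_force: [-0.5, 1.0, 0.0]
width: 0.0005
finger_force: 0.0
d [-0.01  -0.004  0.013] r [-0.001 -0.001  0.003] | f [-0.5  1.   0. ] w 0.0005 t 9.1
[[ 0.6222 -0.2501  0.122 ]
 [ 0.6452 -0.2474  0.122 ]
 [ 0.6334 -0.2488  0.122 ]]
```

View pics/w7.png

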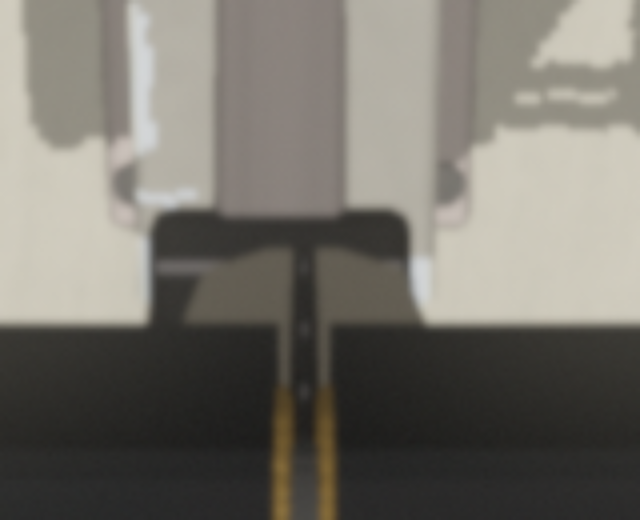

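The crop shows the pad's front edge at about (250,213) and the closed fingertips over the pad near its front. I'll shift 10 mm back and do the first stroke.

Converted, 0.053 m is 53, -0.01 m is -10.

```bash
python3 inch.py '[{"pos": [-10,-3,0]},{"pos": [-10,-3,12]},{"pos": [-10,-3,25]},{"pos": [-10,-3,38]},{"pos": [-10,-3,48]},{"pos": [-10,-3,53]},{"pos": [-10,-3,53]}]'; python3 inch.py '[{"pos": [0,0,-20]},{"pos": [0,0,-40]},{"pos": [0,0,-53]},{"pos": [0,0,-53]},{"pos": [0,0,-53]}]'; python3 - <<'E'
from h import *
go(.626,-.253,.09,96.5)
d=grab('wrist'); im=d['image']; save(d,'w8.png')
for c in blobs(d,'red',20): print(c.mean(0),ray(d,c.mean(0),.084),len(c))
d=grab('scene'); save(d,'s8.png')
E
```

```text
t: 9.85
tool_pos: [0.6271, -0.256, 0.0902]
tool_rot: [[-0.114, 0.993, 0.001], [0.993, 0.114, -0.002], [-0.002, 0.001, -1.0]]
contact_force: [-1.4, -1.8, 8.1]
width: 0.0006
finger_force: 4.0
t: 10.35
tool_pos: [0.6262, -0.2537, 0.1406]
tool_rot: [[-0.115, 0.993, -0.002], [0.993, 0.115, 0.001], [0.002, -0.002, -1.0]]
contact_force: [0.5, 0.1, 0.0]
width: 0.0005
finger_force: 0.0
d [0.001 0.    0.051] r [-0.002 -0.002  0.002] | f [0.5 0.1 0. ] w 0.0005 t 10.35
[255.          14.66037736] [[ 0.6108216  -0.11667486  0.084     ]] 106
```

View pics/s8.png

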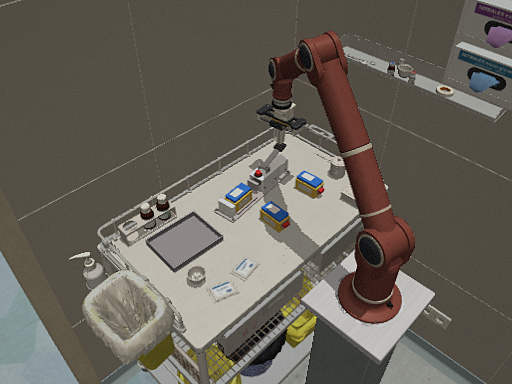

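The scene view shows the box against the press anvil, and the first stroke went fully down. Strokes 2 and 3 follow.

```bash
python3 inch.py '[{"pos": [0,0,12]},{"pos": [0,0,25]},{"pos": [0,0,38]},{"pos": [0,0,48]},{"pos": [0,0,54]},{"pos": [0,0,54]}]'; python3 inch.py '[{"pos": [0,0,-20]},{"pos": [0,0,-40]},{"pos": [0,0,-54]},{"pos": [0,0,-54]},{"pos": [0,0,-54]},{"pos": [0,0,-54]}]'; python3 inch.py '[{"pos": [0,0,12]},{"pos": [0,0,25]},{"pos": [0,0,38]},{"pos": [0,0,48]},{"pos": [0,0,54]},{"pos": [0,0,54]}]'; python3 inch.py '[{"pos": [0,0,-20]},{"pos": [0,0,-40]},{"pos": [0,0,-54]},{"pos": [0,0,-54]},{"pos": [0,0,-54]}]';python3 inch.py '[{"pos": [0,0,12]},{"pos": [0,0,25]},{"pos": [0,0,38]},{"pos": [0,0,48]},{"pos": [0,0,52]}]'
```

```text
t: 11.05
tool_pos: [0.627, -0.2566, 0.0899]
tool_rot: [[-0.114, 0.994, 0.002], [0.994, 0.114, -0.003], [-0.003, 0.001, -1.0]]
contact_force: [-2.0, -2.2, 13.0]
width: 0.0005
finger_force: 6.1
t: 11.65
tool_pos: [0.6258, -0.2539, 0.1399]
tool_rot: [[-0.115, 0.993, -0.003], [0.993, 0.115, 0.002], [0.002, -0.003, -1.0]]
contact_force: [-0.6, -0.1, -0.6]
width: 0.0006
finger_force: 0.0
t: 12.25
tool_pos: [0.6275, -0.2579, 0.0901]
tool_rot: [[-0.113, 0.994, 0.003], [0.994, 0.113, -0.005], [-0.005, 0.002, -1.0]]
contact_force: [-1.8, -2.2, 12.4]
width: 0.0004
finger_force: 6.2
t: 12.75
tool_pos: [0.6261, -0.254, 0.1404]
tool_rot: [[-0.115, 0.993, -0.002], [0.993, 0.115, 0.001], [0.001, -0.002, -1.0]]
contact_force: [-0.0, -0.2, -0.9]
width: 0.0002
finger_force: 0.0
t: 13.25
tool_pos: [0.6277, -0.2604, 0.0904]
tool_rot: [[-0.112, 0.994, 0.004], [0.994, 0.112, -0.009], [-0.01, 0.003, -1.0]]
contact_force: [-0.3, -4.9, 10.8]
width: 0.0008
finger_force: 5.4
```

```bash
python3 inch.py '[{"pos": [0,0,2]},{"pos": [0,0,3]}]'; python3 inch.py '[{"pos": [0,0,-20]},{"pos": [0,0,-40]},{"pos": [0,0,-55]},{"pos": [0,0,-55]},{"pos": [0,0,-55]}]'; python3 inch.py '[{"pos": [0,0,10]},{"pos": [0,0,18]},{"pos": [0,0,24]},{"pos": [0,0,28]}]'
```

```text
t: 13.45
tool_pos: [0.6277, -0.2604, 0.0898]
tool_rot: [[-0.112, 0.994, 0.005], [0.994, 0.112, -0.009], [-0.009, 0.004, -1.0]]
contact_force: [-3.1, -4.1, 19.6]
width: 0.0004
finger_force: 9.4
t: 13.95
tool_pos: [0.6261, -0.2542, 0.1403]
tool_rot: [[-0.115, 0.993, -0.002], [0.993, 0.115, 0.001], [0.001, -0.002, -1.0]]
contact_force: [-0.6, 0.2, 0.2]
width: 0.0005
finger_force: 0.0
t: 14.35
tool_pos: [0.6268, -0.257, 0.1144]
tool_rot: [[-0.114, 0.994, 0.001], [0.993, 0.114, -0.004], [-0.004, 0.001, -1.0]]
contact_force: [-2.1, -2.7, 10.9]
width: 0.0005
finger_force: 4.9
```

```bash
python3 inch.py '[{"pos": [0,0,2]},{"pos": [0,0,3]}]';python3 inch.py '[{"pos": [0,0,2]},{"pos": [0,0,3]}]'
```

```text
t: 14.55
tool_pos: [0.6269, -0.2575, 0.1125]
tool_rot: [[-0.113, 0.994, 0.002], [0.994, 0.113, -0.004], [-0.005, 0.001, -1.0]]
contact_force: [-1.9, -2.2, 13.3]
width: 0.0004
finger_force: 6.0
t: 14.75
tool_pos: [0.627, -0.2579, 0.1107]
tool_rot: [[-0.113, 0.994, 0.002], [0.994, 0.113, -0.005], [-0.005, 0.002, -1.0]]
contact_force: [-4.5, -2.3, 16.9]
width: 0.0005
finger_force: 8.1
```

The manual's scale: shifts go in mm and turns go in units of 0.2 rad. Converting my numbers, 0.002 m is 2.

```bash
python3 inch.py '[{"pos": [0,0,2]},{"pos": [0,0,2]}]';python3 inch.py '[{"pos": [0,0,2]},{"pos": [0,0,2]}]';python3 -c "
from h import *
go(.626,-.253,.09,96.5)"
```

```text
t: 14.95
tool_pos: [0.627, -0.2581, 0.1095]
tool_rot: [[-0.113, 0.994, 0.003], [0.994, 0.113, -0.005], [-0.006, 0.002, -1.0]]
contact_force: [-5.1, -1.1, 18.5]
width: 0.0007
finger_force: 9.1
t: 15.15
tool_pos: [0.6271, -0.2584, 0.1084]
tool_rot: [[-0.113, 0.994, 0.003], [0.994, 0.113, -0.006], [-0.006, 0.003, -1.0]]
contact_force: [-5.6, -0.9, 21.6]
width: 0.0005
finger_force: 10.6
d [ 0.006 -0.001  0.018] r [ 0.003  0.006 -0.   ] | f [-5.6 -0.9 21.6] w 0.0005 t 15.15
```

Force climbs stiffly here, so the bolt should be home. Next I'll lift off and go to the release.

Converted, 0.14 m is 140, 0.11 m is 110.

```bash
python3 inch.py '[{"pos": [0,0,-20]},{"pos": [0,0,-40]},{"pos": [30,0,-40]},{"pos": [70,0,-40]},{"pos": [110,0,-40]},{"pos": [140,0,-40]},{"pos": [140,0,-40]},{"pos": [140,0,-40]}]'; python3 - <<'E'
from h import *
go(.610,-.115,.084,96.5); print(np.round(arm.sense()['joints'],2))
d=grab('wrist'); save(d,'w9.png'); boxes(d)
d=grab('top')
for c in blobs(d,'red',10): print(c.mean(0),ray(d,c.mean(0),.084)) if 280<c.mean(0)[0]<310 and c.mean(0)[1]<170 else 0
E
```

```text
t: 15.95
tool_pos: [0.6101, -0.1147, 0.1425]
tool_rot: [[-0.116, 0.993, -0.002], [0.993, 0.116, 0.0], [0.0, -0.002, -1.0]]
contact_force: [0.9, -1.1, 0.3]
width: 0.0002
finger_force: 0.0
d [-0.     0.     0.059] r [-0.002 -0.     0.003] | f [ 0.9 -1.1  0.3] w 0.0002 t 15.95
[ 0.01  0.66  0.24  1.61 -0.19  0.9   0.43]
lid [ 93. 319.] [ 0.4607 -0.2505  0.086   0.0376  6.6453]
lid [253.  52.] [ 5.95100e-01  9.00000e-04  7.76000e-02  4.87000e-02 -8.33221e+01]
lid [63. 40.] [ 0.4473 -0.0037  0.0944  0.0505 -1.8479]
red [255. 208.] [ 6.12300e-01 -1.27600e-01  2.78000e-02  2.77000e-02 -8.32788e+01]
```

View pics/w9.png

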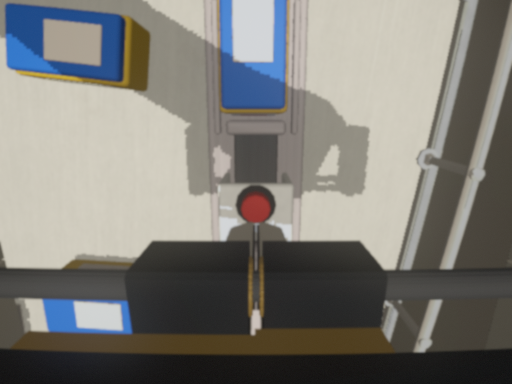

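The wrist view shows the jaw at (256,128), right up against the box end at row 112, with no red visible, so the bolt is home. The release is at (255,208). The neighbouring box at (63,40) may have been knocked, so I'll re-measure it later. Now the release.

```bash
python3 - <<'E'
from h import *
d=grab('wrist')
for c in blobs(d,'red',20): print(ray(d,c.mean(0),.084))
E
python3 inch.py '[{"pos": [0,0,30]},{"pos": [0,0,50]},{"pos": [0,0,60]},{"pos": [0,0,68]},{"pos": [0,0,74]},{"pos": [0,0,75]},{"pos": [0,0,75]},{"pos": [0,0,75]},{"pos": [0,0,75]},{"pos": [0,0,75]}]'
```

```text
[[ 0.61077825 -0.11394789  0.084     ]]
t: 17.1
tool_pos: [0.6093, -0.1171, 0.0724]
tool_rot: [[-0.113, 0.994, -0.002], [0.994, 0.113, -0.0], [-0.0, -0.002, -1.0]]
contact_force: [-8.3, 1.2, 17.8]
width: 0.0008
finger_force: 9.2
```

```bash
python3 inch.py '[{},{},{},{},{},{},{}]'; python3 inch.py '[{"pos": [0,0,-30]},{"pos": [0,0,-70]},{"pos": [40,-2,-100]},{"pos": [80,-4,-115]},{"pos": [120,-6,-115]},{"pos": [120,-6,-115]},{"pos": [120,-6,-115]}]' 0.08 40; python3 - <<'E'
from h import *
go(.595,.011,.036,96.5); print(np.round(arm.sense()['joints'],2))
d=grab('wrist'); save(d,'w10.png'); boxes(d)
d=grab('top')
for c in blobs(d,'blue',60): print('top lid',c.mean(0).round(),rect(d,c,.062))
E
```

```text
t: 17.8
tool_pos: [0.6093, -0.117, 0.0724]
tool_rot: [[-0.113, 0.994, -0.002], [0.994, 0.113, -0.0], [-0.0, -0.002, -1.0]]
contact_force: [-8.6, 1.1, 19.6]
width: 0.0003
finger_force: 9.2
t: 18.5
tool_pos: [0.5915, 0.0038, 0.1842]
tool_rot: [[-0.117, 0.993, 0.002], [0.993, 0.117, -0.0], [-0.0, 0.002, -1.0]]
contact_force: [1.0, -1.4, -0.2]
width: 0.0518
finger_force: 0.0
d [0.007 0.004 0.148] r [0.002 0.    0.004] | f [ 1.  -1.4 -0.2] w 0.0518 t 18.5
[-0.21  0.57  0.26  1.65 -0.17  0.94  0.23]
lid [109. 179.] [ 0.4463 -0.0024  0.092   0.0477 -0.8054]
lid [258. 185.] [ 5.94600e-01  7.00000e-03  9.15000e-02  4.79000e-02 -8.32992e+01]
red [259. 307.] [ 0.6155 -0.1482  0.0278  0.0197  6.5753]
top lid [348. 206.] [ 0.4619 -0.2592  0.0858  0.0199  1.4433]
```

View pics/w10.png

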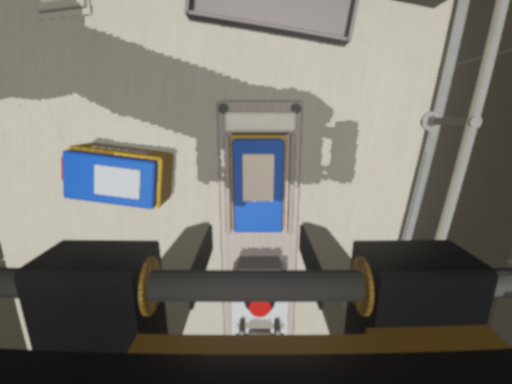

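The wrist view shows the jaw sprung back at about row 262 and the bolt no longer proud, with the lid at (258,185). The neighbour has moved to about (0.446,-0.002). Now I'll grip the locked box.

Converted, 0.149 m is 149, 0.135 m is 135.

```bash
python3 inch.py '[{"pos": [4,3,30]},{"pos": [4,3,70]},{"pos": [4,3,110]},{"pos": [4,3,135]},{"pos": [4,3,149]},{"pos": [4,3,149]}]' 0.08 40; python3 inch.py '[{},{},{},{},{"pos": [0,0,-20]},{"pos": [0,0,-50]},{"pos": [0,0,-90]},{"pos": [0,0,-110]},{"pos": [0,0,-110]}]' 0.03 40; python3 -c "
from h import *
go(.585,.317,.15,178.6); print(np.round(arm.sense()['joints'],2))"
```

```text
t: 19.2
tool_pos: [0.5925, 0.0055, 0.0328]
tool_rot: [[-0.112, 0.994, -0.004], [0.994, 0.112, -0.001], [-0.001, -0.004, -1.0]]
contact_force: [-0.4, -0.8, 0.6]
width: 0.0797
finger_force: 0.0
t: 20.1
tool_pos: [0.5948, 0.0074, 0.1468]
tool_rot: [[-0.115, 0.993, 0.005], [0.993, 0.115, 0.0], [-0.0, 0.005, -1.0]]
contact_force: [1.4, -0.0, -7.7]
width: 0.0556
finger_force: 40.0
d [ 0.309  0.026 -0.003] r [ 0.004  0.004 -1.431] | f [ 1.4 -0.  -7.7] w 0.0556 t 20.1
[-0.2   0.61  0.25  1.69 -0.19  0.86  0.24]
```

Converted, 0.3 m is 300, 0.28 m is 280, -1.43 rad is -7.15.

```bash
python3 inch.py '[{"pos": [20,2,0],"turn_vec": [0,0,-0.6]},{"pos": [50,4,0],"turn_vec": [0,0,-1.3]},{"pos": [80,6,0],"turn_vec": [0,0,-2]},{"pos": [115,9,0],"turn_vec": [0,0,-2.75]},{"pos": [150,12,0],"turn_vec": [0,0,-3.5]},{"pos": [185,15,0],"turn_vec": [0,0,-4.25]},{"pos": [220,18,0],"turn_vec": [0,0,-5]},{"pos": [250,21,0],"turn_vec": [0,0,-5.75]},{"pos": [280,24,0],"turn_vec": [0,0,-6.5]},{"pos": [300,26,0],"turn_vec": [0,0,-7.15]}]'; python3 inch.py '[{},{},{}]'; python3 - <<'E'
from h import *
go(.585,.317,.033,178.6); print(np.round(arm.sense()['joints'],2))
d=grab('wrist'); save(d,'w11.png')
e=grab('top'); save(e,'t11.png')
E
```

```text
t: 21.1
tool_pos: [0.5816, 0.311, 0.1408]
tool_rot: [[-1.0, 0.017, -0.007], [0.017, 1.0, -0.0], [0.007, -0.001, -1.0]]
contact_force: [-0.8, 1.0, -8.2]
width: 0.0556
finger_force: 40.0
t: 21.4
tool_pos: [0.5843, 0.3055, 0.1424]
tool_rot: [[-1.0, 0.029, -0.003], [0.029, 1.0, -0.004], [0.003, -0.004, -1.0]]
contact_force: [0.4, -0.4, -7.9]
width: 0.0561
finger_force: 40.0
d [-0.001  0.012  0.109] r [-0.004 -0.003 -0.004] | f [ 0.4 -0.4 -7.9] w 0.0561 t 21.4
[-0.44  0.71 -0.13  1.48  0.11  0.97  0.94]
```

View pics/w11.png

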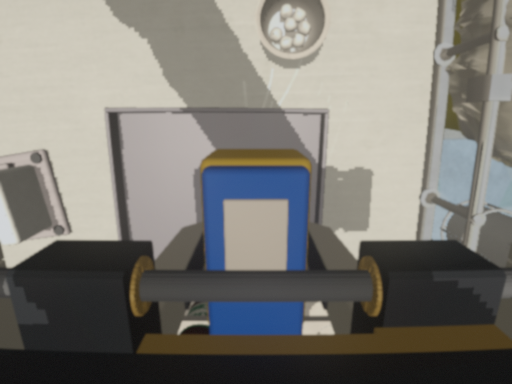

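The view shows the tray's near rim from (106,108) to (328,108), with its +y wall at about column 320. The box is held just inside that wall.

```bash
python3 - <<'E'
from h import *
d=grab('wrist')
print(ray(d,[(106,108),(328,108),(322,210)],.025).round(4))
e=grab('top'); print(ray(e,[(133,133),(204,136),(199,191),(129,187)],.025).round(3))
E
```

```text
[[0.5035 0.1695 0.025 ]
 [0.5101 0.3756 0.025 ]
 [0.6085 0.3724 0.025 ]]
[[0.669 0.37  0.025]
 [0.665 0.159 0.025]
 [0.5   0.167 0.025]
 [0.506 0.371 0.025]]
```

Converted, 0.05 m is 50, 0.011 m is 11.

```bash
python3 inch.py '[{"pos": [-4,11,20]},{"pos": [-4,11,50]},{"pos": [-4,11,75]},{"pos": [-4,11,95]},{"pos": [-4,11,104]},{"pos": [-4,11,108]},{"pos": [-4,11,110]},{"pos": [-4,11,110]}]'
```

```text
t: 22.4
tool_pos: [0.59, 0.3197, 0.0357]
tool_rot: [[-1.0, 0.026, 0.002], [0.026, 1.0, 0.001], [-0.002, 0.001, -1.0]]
contact_force: [-0.0, -0.8, -8.4]
width: 0.0559
finger_force: 40.0
```

Converted, -0.003 m is -3, 0.005 m is 5.

```bash
python3 inch.py '[{"pos": [0,-2,2]},{"pos": [0,-3,4]},{"pos": [0,-3,5]},{"pos": [0,-3,5]}]'
```

```text
t: 22.8
tool_pos: [0.5899, 0.3165, 0.0319]
tool_rot: [[-1.0, 0.026, 0.002], [0.026, 1.0, 0.001], [-0.002, 0.001, -1.0]]
contact_force: [-3.2, -2.0, 6.2]
width: 0.0557
finger_force: 40.0
```

Contact, so it is down. I'll open a little and lift straight up.

Converted, -0.14 m is -140, -0.11 m is -110.

```bash
python3 inch.py '[{},{},{},{"pos": [0,0,-30]},{"pos": [0,0,-70]},{"pos": [0,0,-110]},{"pos": [0,0,-140]},{"pos": [0,0,-140]}]' 0.067 40; python3 - <<'E'
from h import *
go(.446,0,.16,-1); print(np.round(arm.sense()['joints'],2))
d=grab('wrist'); boxes(d); np.savez('pics/w12.npz',**{k:d[k] for k in ['image','K','D','R','t']})
d=grab('scene')
boxes(d)
E
```

```text
t: 23.6
tool_pos: [0.5922, 0.3183, 0.1755]
tool_rot: [[-1.0, 0.026, 0.01], [0.026, 1.0, 0.006], [-0.01, 0.006, -1.0]]
contact_force: [-0.3, 1.2, -0.4]
width: 0.0668
finger_force: 0.0
d [ 0.138 -0.322  0.012] r [ 0.016 -0.01   3.133] | f [-0.3  1.2 -0.4] w 0.0668 t 23.6
[-0.45  0.69 -0.14  1.42  0.1   1.03  0.94]
lid [253. 185.] [ 0.5912  0.3174  0.0911  0.0472 -1.6567]
lid [171. 238.] [ 0.5889  0.316   0.0976  0.0503 -0.4721]
lid [269. 212.] [ 0.4396 -0.0027  0.0951  0.0523 -1.934 ]
lid [309. 179.] [ 0.457  -0.2451  0.0944  0.0561  5.3507]
red [378. 309.] [-6.13000e-02  3.28000e-02  1.87300e-01  8.45000e-02  7.59129e+01]
red [349. 276.] [7.72000e-02 6.40000e-03 4.78000e-02 1.42000e-02 7.40143e+01]
red [280. 225.] [ 3.84200e-01 -3.20000e-03  2.40000e-02  1.63000e-02  8.65395e+01]
red [390. 234.] [  0.0928  -0.2519   0.1743   0.1268 -66.0736]
red [321. 189.] [ 4.02300e-01 -2.52400e-01  2.44000e-02  1.22000e-02 -8.28225e+01]
red [258. 172.] [ 6.42700e-01 -1.53300e-01  3.11000e-02  1.60000e-02 -4.51254e+01]
red [362. 194.] [  0.2874  -0.3493   0.317    0.0781 -29.5322]
red [178. 110.] [  1.2442  -0.2363   0.4997   0.155  -88.7556]
red [234.  86.] [  1.228   -0.5651   0.2054   0.1178 -41.8525]
red [301. 104.] [  0.8912  -0.6413   1.0614   0.1985 -31.7611]
```

Lid pose (0.591,0.317) confirms the box is flat in the tray. Next is the nearest box.

Converted, -0.31 m is -310, -0.3 m is -300, 1.5 rad is 7.5.

```bash
python3 inch.py '[{"pos": [15,-30,0],"turn_vec": [0,0,0.75]},{"pos": [30,-60,0],"turn_vec": [0,0,1.5]},{"pos": [45,-100,0],"turn_vec": [0,0,2.25]},{"pos": [60,-140,0],"turn_vec": [0,0,3]},{"pos": [75,-180,0],"turn_vec": [0,0,3.75]},{"pos": [90,-220,0],"turn_vec": [0,0,4.5]},{"pos": [100,-250,0],"turn_vec": [0,0,5.25]},{"pos": [110,-280,0],"turn_vec": [0,0,6]},{"pos": [120,-300,0],"turn_vec": [0,0,6.75]},{"pos": [130,-310,0],"turn_vec": [0,0,7.5]}]' 0.085 30; python3 inch.py '[{"turn_vec": [0,0,0.75]},{"turn_vec": [0,0,1.5]},{"turn_vec": [0,0,2.25]},{"turn_vec": [0,0,3]},{"turn_vec": [0,0,3.75]},{"turn_vec": [0,0,4.5]},{"turn_vec": [0,0,5.25]},{"turn_vec": [0,0,6]},{"turn_vec": [0,0,6.75]},{"turn_vec": [0,0,7.5]}]';  python3 inch.py '[{"turn_vec": [0,0,0.65]},{"turn_vec": [0,0,0.65]},{"turn_vec": [0,0,0.65]}]'; python3 - <<'E'
from h import *
d=grab('wrist'); boxes(d)
go(.446,0,.025,-1); print(np.round(arm.sense()['joints'],2))
E
```

```text
t: 24.7
tool_pos: [0.4493, 0.0072, 0.1683]
tool_rot: [[-0.035, 0.999, -0.003], [0.999, 0.035, -0.002], [-0.001, -0.003, -1.0]]
contact_force: [-0.5, 0.6, -0.7]
width: 0.0847
finger_force: 0.0
t: 25.7
tool_pos: [0.45, 0.0096, 0.1683]
tool_rot: [[0.994, 0.109, -0.003], [0.109, -0.994, -0.001], [-0.003, 0.001, -1.0]]
contact_force: [-0.5, -0.7, -0.8]
width: 0.0849
finger_force: 0.0
t: 26.0
tool_pos: [0.4504, 0.0098, 0.1687]
tool_rot: [[1.0, -0.011, -0.002], [-0.011, -1.0, -0.001], [-0.002, 0.001, -1.0]]
contact_force: [0.3, 0.1, -0.2]
width: 0.0847
finger_force: 0.0
lid [271. 196.] [ 0.4454 -0.0036  0.0894  0.0472 -0.6218]
lid [503. 180.] [ 0.4605 -0.2261  0.0918  0.0221 11.6463]
red [269. 246.] [ 3.84600e-01 -2.70000e-03  2.28000e-02  3.50000e-03  8.92765e+01]
red [493. 227.] [ 4.03500e-01 -2.50300e-01  2.53000e-02  8.20000e-03  8.87378e+01]
red [416.   5.] [ 6.18500e-01 -1.37600e-01  2.44000e-02  1.10000e-02 -8.87066e+01]
d [-0.004  0.01   0.144] r [0.001 0.002 0.006] | f [-0.7 -0.4  0.1] w 0.085 t 26.05
[-0.59  0.47  0.75  2.05 -0.44  0.79 -1.16]
```

Box at (0.445,-0.0035), so dx −0.005, dy +0.013, dz 0.145.

Converted, 0.145 m is 145, 0.013 m is 13.

```bash
python3 inch.py '[{"pos": [-5,13,40]},{"pos": [-5,13,80]},{"pos": [-5,13,115]},{"pos": [-5,13,138]},{"pos": [-5,13,145]},{"pos": [-5,13,145]}]'; python3 inch.py '[{},{},{},{}]' 0.03 30;  python3 inch.py '[{"pos": [0,0,-10]},{"pos": [0,0,-20]},{"pos": [0,0,-30]},{"pos": [0,0,-30]},{"pos": [0,0,-30]}]'
```

```text
t: 26.65
tool_pos: [0.4456, -0.0035, 0.0241]
tool_rot: [[1.0, -0.014, -0.002], [-0.014, -1.0, 0.0], [-0.002, -0.0, -1.0]]
contact_force: [-0.0, 0.2, 0.0]
width: 0.0851
finger_force: 0.0
t: 27.05
tool_pos: [0.4466, -0.0036, 0.0254]
tool_rot: [[1.0, -0.014, 0.002], [-0.014, -1.0, -0.001], [0.002, 0.001, -1.0]]
contact_force: [-0.1, -4.5, -0.1]
width: 0.0578
finger_force: 2.1
t: 27.55
tool_pos: [0.4459, -0.0028, 0.0549]
tool_rot: [[1.0, -0.013, 0.0], [-0.013, -1.0, 0.0], [0.0, -0.0, -1.0]]
contact_force: [0.1, 0.3, -8.5]
width: 0.056
finger_force: 30.0
```

It weighs −8.5 N, so this is the second full box. Off to the press.

```bash
python3 inch.py '[{"pos": [0,0,-30]},{"pos": [0,0,-60]},{"pos": [0,0,-80]}]' - 40; python3 -c "
from h import *
go(.5955,.005,.135,96.6); print(np.round(arm.sense()['joints'],2))"
```

```text
t: 27.85
tool_pos: [0.4457, -0.0033, 0.1357]
tool_rot: [[1.0, -0.014, 0.0], [-0.014, -1.0, -0.0], [0.0, 0.0, -1.0]]
contact_force: [1.2, -0.3, -8.1]
width: 0.0556
finger_force: 40.0
d [ 0.15  -0.01   0.001] r [ 0.   0.  -1.7] | f [ 1.2 -0.3 -8.1] w 0.0556 t 27.85
[-0.53  0.51  0.71  2.1  -0.51  0.7  -1.07]
```

```bash
python3 inch.py '[{"pos": [10,-1,0],"turn_vec": [0,0,-0.7]},{"pos": [25,-2,0],"turn_vec": [0,0,-1.4]},{"pos": [40,-3,0],"turn_vec": [0,0,-2.1]},{"pos": [55,-4,0],"turn_vec": [0,0,-2.8]},{"pos": [70,-5,0],"turn_vec": [0,0,-3.5]},{"pos": [85,-6,0],"turn_vec": [0,0,-4.2]},{"pos": [100,-7,0],"turn_vec": [0,0,-4.9]},{"pos": [115,-8,0],"turn_vec": [0,0,-5.6]},{"pos": [130,-9,0],"turn_vec": [0,0,-6.3]},{"pos": [150,-10,0],"turn_vec": [0,0,-7]}]'; python3 inch.py '[{"turn_vec": [0,0,-0.6]},{"turn_vec": [0,0,-1.2]},{"turn_vec": [0,0,-1.5]},{"turn_vec": [0,0,-1.5]},{"turn_vec": [0,0,-1.5]}]'; python3 - <<'E'
from h import *
go(.5955,.005,.034,96.6)
d=grab('wrist'); boxes(d)
E
```

```text
t: 28.85
tool_pos: [0.5941, 0.0046, 0.1329]
tool_rot: [[0.179, 0.984, -0.006], [0.984, -0.179, 0.0], [-0.001, -0.006, -1.0]]
contact_force: [-0.2, 0.4, -8.5]
width: 0.0557
finger_force: 40.0
t: 29.35
tool_pos: [0.5949, 0.0044, 0.1335]
tool_rot: [[-0.113, 0.994, -0.003], [0.994, 0.113, -0.0], [0.0, -0.003, -1.0]]
contact_force: [-0.6, -0.1, -7.5]
width: 0.0555
finger_force: 40.0
d [0.001 0.001 0.1  ] r [-0.003 -0.    -0.002] | f [-0.6 -0.1 -7.5] w 0.0555 t 29.35
lid [255. 318.] [ 0.6081 -0.1056  0.0868  0.0351  6.5951]
lid [255. 217.] [ 0.5974 -0.0123  0.087   0.0858  6.5521]
```

```bash
python3 inch.py '[{"pos": [0,0,30]},{"pos": [0,0,60]},{"pos": [0,0,80]},{"pos": [0,0,90]},{"pos": [0,0,95]},{"pos": [0,0,98]},{"pos": [0,0,98]}]'
```

```text
t: 30.1
tool_pos: [0.5968, 0.0046, 0.0373]
tool_rot: [[-0.115, 0.993, 0.001], [0.993, 0.115, -0.0], [-0.0, 0.001, -1.0]]
contact_force: [-0.2, -0.5, -7.5]
width: 0.0555
finger_force: 40.0
```

```bash
python3 inch.py '[{"pos": [0,-1,2]},{"pos": [0,-1,3]},{"pos": [0,-1,4]},{"pos": [0,-1,4]}]'
```

```text
t: 30.5
tool_pos: [0.5954, 0.0045, 0.0342]
tool_rot: [[-0.115, 0.993, 0.001], [0.993, 0.115, 0.0], [0.0, 0.001, -1.0]]
contact_force: [-2.4, 0.7, 3.4]
width: 0.0557
finger_force: 40.0
```

Seated on the bed. I'll release it, rise and check.

```bash
python3 inch.py '[{},{},{},{"pos": [0,0,-30]},{"pos": [0,0,-70]},{"pos": [0,0,-110]},{"pos": [0,0,-150]},{"pos": [0,0,-150]}]' 0.075 40; python3 - <<'E'
from h import *
d=grab('wrist'); boxes(d)
go(.626,-.2535,.1405,96.5)
E
```

```text
t: 31.3
tool_pos: [0.5996, 0.0042, 0.189]
tool_rot: [[-0.115, 0.993, 0.014], [0.993, 0.115, 0.0], [-0.002, 0.014, -1.0]]
contact_force: [-0.3, -0.0, -0.2]
width: 0.0748
finger_force: 0.0
lid [250. 188.] [ 5.96900e-01  1.90000e-03  9.26000e-02  4.78000e-02 -8.36203e+01]
red [251. 305.] [ 0.6149 -0.1503  0.027   0.0157  6.021 ]
red [250. 238.] [ 6.0370e-01 -5.9600e-02  2.2900e-02  3.7000e-03  6.2336e+00]
d [-0.259 -0.002  0.046] r [0.008 0.001 0.001] | f [-0.1 -0.5  0.3] w 0.0749 t 31.35
```

Converted, -0.16 m is -160, -0.26 m is -260.

```bash
python3 inch.py '[{"pos": [-40,0,10]},{"pos": [-80,0,20]},{"pos": [-120,0,25]},{"pos": [-160,0,25]},{"pos": [-200,0,25]},{"pos": [-240,0,25]},{"pos": [-260,0,30]},{"pos": [-260,0,44]},{"pos": [-260,0,44]},{"pos": [-260,0,44]}]' 0 10; python3 -c "
from h import *
go(.626,-.2535,.1405,96.5)"
```

```text
t: 32.35
tool_pos: [0.625, -0.2494, 0.1371]
tool_rot: [[-0.119, 0.993, -0.002], [0.993, 0.119, 0.004], [0.004, -0.002, -1.0]]
contact_force: [-0.1, 1.0, 0.6]
width: 0.0018
finger_force: 0.0
d [-0.004  0.    -0.003] r [-0.002 -0.004  0.006] | f [-0.1  1.   0.6] w 0.0018 t 32.35
```

Converted, 0.051 m is 51, 0.045 m is 45.

```bash
python3 inch.py '[{},{"pos": [0,0,8]},{"pos": [0,0,20]},{"pos": [0,0,33]},{"pos": [0,0,45]},{"pos": [0,0,51]},{"pos": [0,0,51]}]'; python3 inch.py '[{"pos": [0,0,-20]},{"pos": [0,0,-40]},{"pos": [0,0,-51]},{"pos": [0,0,-51]},{"pos": [0,0,-51]}]'
```

```text
t: 33.05
tool_pos: [0.6258, -0.2558, 0.09]
tool_rot: [[-0.114, 0.994, 0.003], [0.993, 0.114, -0.003], [-0.003, 0.002, -1.0]]
contact_force: [-1.5, -1.8, 10.3]
width: 0.0003
finger_force: 5.4
t: 33.55
tool_pos: [0.6241, -0.2531, 0.1374]
tool_rot: [[-0.115, 0.993, -0.002], [0.993, 0.115, 0.001], [0.001, -0.002, -1.0]]
contact_force: [-1.2, 0.9, -0.5]
width: 0.0006
finger_force: 0.0
```

Converted, 0.051 m is 51, 0.045 m is 45.

```bash
python3 inch.py '[{"pos": [0,0,10]},{"pos": [0,0,22]},{"pos": [0,0,35]},{"pos": [0,0,45]},{"pos": [0,0,51]},{"pos": [0,0,51]}]'; python3 inch.py '[{"pos": [0,0,-20]},{"pos": [0,0,-40]},{"pos": [0,0,-51]},{"pos": [0,0,-51]},{"pos": [0,0,-51]},{"pos": [0,0,-51]}]'; python3 inch.py '[{"pos": [0,0,10]},{"pos": [0,0,22]},{"pos": [0,0,35]},{"pos": [0,0,45]},{"pos": [0,0,51]},{"pos": [0,0,51]}]'; python3 inch.py '[{"pos": [0,0,-20]},{"pos": [0,0,-40]},{"pos": [0,0,-51]},{"pos": [0,0,-51]},{"pos": [0,0,-51]}]';python3 inch.py '[{"pos": [0,0,10]},{"pos": [0,0,22]},{"pos": [0,0,35]},{"pos": [0,0,45]},{"pos": [0,0,50]},{"pos": [0,0,51]}]'
```

```text
t: 34.15
tool_pos: [0.6251, -0.2559, 0.0899]
tool_rot: [[-0.114, 0.994, 0.001], [0.994, 0.114, -0.003], [-0.003, 0.001, -1.0]]
contact_force: [-2.9, -3.2, 13.4]
width: 0.0005
finger_force: 6.4
t: 34.75
tool_pos: [0.6239, -0.2531, 0.1369]
tool_rot: [[-0.115, 0.993, -0.003], [0.993, 0.115, 0.001], [0.002, -0.003, -1.0]]
contact_force: [0.8, -0.7, -0.3]
width: 0.0006
finger_force: 0.0
t: 35.35
tool_pos: [0.626, -0.258, 0.0901]
tool_rot: [[-0.113, 0.994, 0.004], [0.994, 0.113, -0.006], [-0.007, 0.003, -1.0]]
contact_force: [-1.7, -3.7, 11.6]
width: 0.0003
finger_force: 5.6
t: 35.85
tool_pos: [0.6242, -0.2533, 0.1373]
tool_rot: [[-0.115, 0.993, -0.002], [0.993, 0.115, 0.001], [0.001, -0.002, -1.0]]
contact_force: [0.3, 0.5, -1.3]
width: 0.0003
finger_force: 0.0
t: 36.45
tool_pos: [0.626, -0.2598, 0.09]
tool_rot: [[-0.112, 0.994, 0.005], [0.994, 0.112, -0.009], [-0.01, 0.004, -1.0]]
contact_force: [-2.4, -5.1, 14.8]
width: 0.0007
finger_force: 7.2
```

Converted, 0.001 m is 1.

```bash
python3 inch.py '[{"pos": [0,0,1]},{"pos": [0,0,1]}]'; python3 inch.py '[{"pos": [0,0,-20]},{"pos": [0,0,-40]},{"pos": [0,0,-52]},{"pos": [0,0,-52]},{"pos": [0,0,-52]},{"pos": [0,0,-52]}]'; python3 inch.py '[{"pos": [0,0,10]},{"pos": [0,0,18]},{"pos": [0,0,24]},{"pos": [0,0,28]}]';python3 inch.py '[{"pos": [0,0,2]},{"pos": [0,0,4]}]'
```

```text
t: 36.65
tool_pos: [0.626, -0.2598, 0.09]
tool_rot: [[-0.112, 0.994, 0.005], [0.994, 0.112, -0.009], [-0.01, 0.004, -1.0]]
contact_force: [-2.5, -4.1, 16.3]
width: 0.0004
finger_force: 7.7
t: 37.25
tool_pos: [0.624, -0.2533, 0.1368]
tool_rot: [[-0.115, 0.993, -0.003], [0.993, 0.115, 0.001], [0.001, -0.003, -1.0]]
contact_force: [-0.2, -0.1, 0.2]
width: 0.0003
finger_force: 0.0
t: 37.65
tool_pos: [0.6256, -0.2568, 0.1121]
tool_rot: [[-0.114, 0.994, 0.003], [0.994, 0.114, -0.005], [-0.005, 0.002, -1.0]]
contact_force: [-1.9, -1.7, 14.5]
width: 0.0005
finger_force: 6.4
t: 37.85
tool_pos: [0.6257, -0.2573, 0.11]
tool_rot: [[-0.113, 0.994, 0.004], [0.994, 0.113, -0.006], [-0.006, 0.003, -1.0]]
contact_force: [-3.5, -0.9, 19.0]
width: 0.0002
finger_force: 8.8
```

Converted, 0.002 m is 2.

```bash
python3 inch.py '[{"pos": [0,0,2]},{"pos": [0,0,2]}]'; python3 inch.py '[{"pos": [0,0,-20]},{"pos": [0,0,-36]},{"pos": [30,0,-38]},{"pos": [70,0,-38]},{"pos": [110,0,-38]},{"pos": [139,2,-38]},{"pos": [139,2,-38]},{"pos": [139,2,-38]}]'; python3 - <<'E'
from h import *
go(.610,-.115,.084,96.5)
d=grab('wrist'); boxes(d)
for c in blobs(d,'red',20): print(ray(d,c.mean(0),.084))
E
```

```text
t: 38.05
tool_pos: [0.6257, -0.2576, 0.1091]
tool_rot: [[-0.113, 0.994, 0.004], [0.994, 0.113, -0.006], [-0.006, 0.004, -1.0]]
contact_force: [-6.0, -1.5, 19.3]
width: 0.0004
finger_force: 9.5
t: 38.85
tool_pos: [0.6105, -0.1149, 0.1417]
tool_rot: [[-0.116, 0.993, -0.002], [0.993, 0.116, -0.0], [0.0, -0.002, -1.0]]
contact_force: [-0.5, 0.5, -0.7]
width: 0.0006
finger_force: 0.0
d [-0.    -0.     0.058] r [-0.002 -0.     0.003] | f [-0.5  0.5 -0.7] w 0.0006 t 38.85
lid [ 92. 317.] [ 0.4609 -0.2501  0.087   0.0375  6.6738]
lid [254.  52.] [ 5.9670e-01  1.0000e-03  7.6500e-02  4.8700e-02 -8.3387e+01]
red [255. 208.] [ 6.11800e-01 -1.28200e-01  2.87000e-02  2.76000e-02 -8.32953e+01]
[[ 0.6106024  -0.11384083  0.084     ]]
```

The view matches the first locking: lid at (254,52), no bolt visible. Now the release.

Converted, 0.074 m is 74, 0.068 m is 68.

```bash
python3 inch.py '[{"pos": [0,0,30]},{"pos": [0,0,50]},{"pos": [0,0,60]},{"pos": [0,0,68]},{"pos": [0,0,74]},{"pos": [0,0,74]},{"pos": [0,0,74]},{"pos": [0,0,74]},{"pos": [0,0,74]},{"pos": [0,0,74]}]';  python3 inch.py '[{},{},{},{},{},{},{}]'; python3 inch.py '[{"pos": [0,0,-30]},{"pos": [0,0,-70]},{"pos": [40,-2,-100]},{"pos": [80,-4,-115]},{"pos": [120,-6,-115]},{"pos": [120,-6,-115]},{"pos": [120,-6,-115]}]' 0.08 40; python3 - <<'E'
from h import *
go(.5955,.009,.034,96.5)
d=grab('wrist'); boxes(d)
b=cv2.resize(d['image'][100:330,170:350],None,fx=2.5,fy=2.5); e=grab('top')
cv2.imwrite('pics/w13.png',b[:,:,::-1])
E
```

```text
t: 39.9
tool_pos: [0.6093, -0.1179, 0.0724]
tool_rot: [[-0.112, 0.994, -0.002], [0.994, 0.112, -0.001], [-0.001, -0.002, -1.0]]
contact_force: [-8.9, -0.3, 18.4]
width: 0.0006
finger_force: 9.5
t: 40.6
tool_pos: [0.6093, -0.1179, 0.0723]
tool_rot: [[-0.112, 0.994, -0.002], [0.994, 0.112, -0.001], [-0.001, -0.002, -1.0]]
contact_force: [-9.7, 0.3, 18.5]
width: 0.0004
finger_force: 9.5
t: 41.3
tool_pos: [0.5918, 0.0035, 0.1842]
tool_rot: [[-0.116, 0.993, 0.002], [0.993, 0.116, -0.0], [-0.001, 0.002, -1.0]]
contact_force: [0.7, -0.7, 0.1]
width: 0.0519
finger_force: 0.0
d [0.005 0.004 0.15 ] r [0.002 0.001 0.003] | f [ 0.7 -0.7  0.1] w 0.0519 t 41.3
lid [259. 185.] [ 5.96500e-01  7.00000e-03  9.15000e-02  4.80000e-02 -8.33214e+01]
red [259. 307.] [ 0.6156 -0.1484  0.0278  0.0197  6.5618]
```

View pics/w13.png

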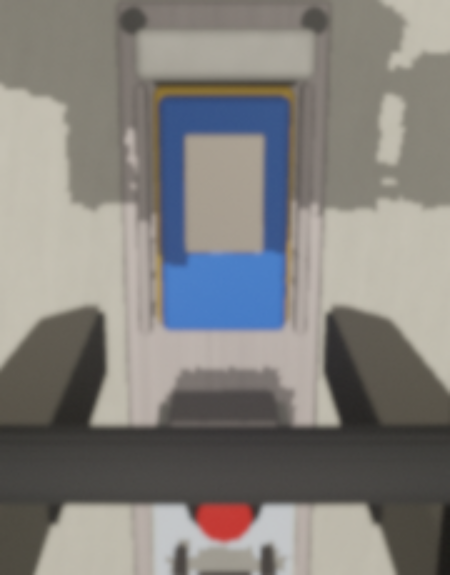

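The view shows the jaw back at (225,405) and no red at the box's end at (225,328), so the bolt is home. I'll grip and carry it to the tray's other place.

Converted, 0.149 m is 149, 0.135 m is 135.

```bash
python3 inch.py '[{"pos": [4,4,30]},{"pos": [4,4,70]},{"pos": [4,4,110]},{"pos": [4,4,135]},{"pos": [4,4,149]},{"pos": [4,4,149]}]' 0.08 40; python3 inch.py '[{},{},{},{},{"pos": [0,0,-20]},{"pos": [0,0,-50]},{"pos": [0,0,-90]},{"pos": [0,0,-120]},{"pos": [0,0,-120]}]' 0.03 40; python3 -c "
from h import *
go(.588,.215,.155,178.5); print(np.round(arm.sense()['joints'],2))"
```

```text
t: 42.0
tool_pos: [0.5937, 0.0056, 0.0328]
tool_rot: [[-0.112, 0.994, -0.004], [0.994, 0.112, -0.001], [-0.001, -0.004, -1.0]]
contact_force: [-1.2, -0.4, -0.7]
width: 0.0798
finger_force: 0.0
t: 42.9
tool_pos: [0.5972, 0.0075, 0.158]
tool_rot: [[-0.115, 0.993, 0.008], [0.993, 0.115, 0.0], [-0.001, 0.008, -1.0]]
contact_force: [1.9, -0.1, -7.9]
width: 0.0555
finger_force: 40.0
d [0.207 0.015 0.003] r [ 0.006  0.007 -1.429] | f [ 1.9 -0.1 -7.9] w 0.0555 t 42.9
[-0.18  0.6   0.2   1.67 -0.15  0.88  0.2 ]
```

Converted, 0.207 m is 207, 0.195 m is 195, -1.43 rad is -7.15.

```bash
python3 inch.py '[{"pos": [15,1,0],"turn_vec": [0,0,-0.6]},{"pos": [35,3,0],"turn_vec": [0,0,-1.3]},{"pos": [55,5,0],"turn_vec": [0,0,-2]},{"pos": [80,7,0],"turn_vec": [0,0,-2.75]},{"pos": [105,9,0],"turn_vec": [0,0,-3.5]},{"pos": [130,11,0],"turn_vec": [0,0,-4.25]},{"pos": [155,13,0],"turn_vec": [0,0,-5]},{"pos": [175,15,0],"turn_vec": [0,0,-5.75]},{"pos": [195,15,0],"turn_vec": [0,0,-6.5]},{"pos": [207,15,0],"turn_vec": [0,0,-7.15]}]'; python3 inch.py '[{},{},{},{}]'; python3 - <<'E'
from h import *
go(.588,.215,.031,178.5)
d=grab('scene')
for c in blobs(d,'blue',60): print(c.mean(0).round(),rect(d,c,.066))
E
```

```text
t: 43.9
tool_pos: [0.5827, 0.2168, 0.1507]
tool_rot: [[-1.0, 0.017, -0.007], [0.017, 1.0, -0.0], [0.007, -0.0, -1.0]]
contact_force: [0.0, 0.6, -8.1]
width: 0.0559
finger_force: 40.0
t: 44.3
tool_pos: [0.586, 0.213, 0.154]
tool_rot: [[-1.0, 0.029, -0.001], [0.029, 1.0, -0.002], [0.001, -0.002, -1.0]]
contact_force: [-0.5, -0.5, -9.0]
width: 0.0557
finger_force: 40.0
d [-0.002  0.002  0.123] r [-0.002 -0.001 -0.003] | f [-0.5 -0.5 -9. ] w 0.0557 t 44.3
[171. 238.] [ 0.5857  0.3175  0.0972  0.0509 -0.4721]
[195. 198.] [ 0.6829  0.138   0.0969  0.0549 -6.4448]
[309. 179.] [ 0.4543 -0.2423  0.094   0.0538  5.3486]
```

Converted, -0.002 m is -2, 0.12 m is 120.

```bash
python3 inch.py '[{"pos": [-2,3,30]},{"pos": [-2,3,60]},{"pos": [-2,3,90]},{"pos": [-2,3,110]},{"pos": [-2,3,117]},{"pos": [-2,3,120]},{"pos": [-2,3,120]},{"pos": [-2,3,120]}]'; python3 inch.py '[{"pos": [0,0,2]},{"pos": [0,0,3]},{"pos": [0,0,3]}]'
```

```text
t: 45.15
tool_pos: [0.5892, 0.2183, 0.0362]
tool_rot: [[-1.0, 0.026, 0.003], [0.026, 1.0, 0.001], [-0.003, 0.001, -1.0]]
contact_force: [0.4, 0.1, -8.4]
width: 0.0557
finger_force: 40.0
t: 45.45
tool_pos: [0.5881, 0.2179, 0.032]
tool_rot: [[-1.0, 0.026, 0.001], [0.026, 1.0, 0.0], [-0.001, 0.0, -1.0]]
contact_force: [0.4, -0.6, -7.5]
width: 0.0559
finger_force: 40.0
```

Converted, 0.003 m is 3, 0.002 m is 2.

```bash
python3 inch.py '[{"pos": [0,0,2]},{"pos": [0,0,3]},{"pos": [0,0,3]}]'
```

```text
t: 45.75
tool_pos: [0.5881, 0.2179, 0.0319]
tool_rot: [[-1.0, 0.026, 0.001], [0.026, 1.0, -0.0], [-0.001, -0.0, -1.0]]
contact_force: [-6.0, -2.4, 10.1]
width: 0.0559
finger_force: 40.0
```

Down on the floor. I'll release and retreat.

```bash
python3 inch.py '[{"pos": [0,0,-2]},{"pos": [0,0,-2]},{"pos": [0,0,-2]},{"pos": [0,0,-30]},{"pos": [0,0,-70]},{"pos": [0,0,-110]},{"pos": [0,0,-150]},{"pos": [0,0,-170]},{"pos": [0,0,-170]},{"pos": [0,0,-170]}]' 0.067 40; python3 - <<'E'
from h import *
d=grab('wrist'); boxes(d); save(d,'w14.png')
d=grab('scene')
print('scene')
for c in blobs(d,'blue',60): print(c.mean(0).round(),rect(d,c,.066))
for c in blobs(d,'red',6):
    if c.mean(0)[0]<340 and c.mean(0)[1]>150: print('red',c.mean(0).round(),rect(d,c,.037),len(c))
E
```

```text
t: 46.75
tool_pos: [0.5877, 0.2177, 0.1982]
tool_rot: [[-1.0, 0.026, -0.0], [0.026, 1.0, -0.0], [0.0, -0.0, -1.0]]
contact_force: [-0.2, -0.3, -0.1]
width: 0.0669
finger_force: 0.0
lid [351. 183.] [ 0.5908  0.317   0.09    0.0487 -1.6862]
lid [256. 184.] [ 0.589   0.2188  0.0905  0.0468 -1.4844]
scene
[171. 238.] [ 0.5857  0.3177  0.0971  0.0507 -1.1782]
[194. 223.] [ 0.5829  0.2185  0.0962  0.0523 -1.2128]
[309. 179.] [ 0.4544 -0.2423  0.0949  0.0552  2.9379]
[493.  67.] [ 0.3421 -1.7312  0.1448  0.1104 -1.323 ]
red [321. 189.] [ 4.02300e-01 -2.52400e-01  2.44000e-02  1.22000e-02 -8.28225e+01] 11
red [258. 172.] [ 6.42700e-01 -1.53300e-01  3.11000e-02  1.60000e-02 -4.51254e+01] 14
```

Both boxes lie level in the tray at (0.591,0.317) and (0.589,0.219), with no bolt proud. The light box stands untouched. Handing in.

```bash
python3 -c "
from cell import arm
print(arm.finish_job())"
```

```text
the job is handed in; nothing more can be done
None
```

I locked both full boxes in the press and stood them in the tray, released the jaw after each, left the light box unlocked on the worktop, and handed the job in at about 47 s; no verdict came back.

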